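# Make up the moulding kit and the priming kit on their boards

## Robot

A 7-joint arm with a two-finger parallel gripper is mounted at the origin on a cart in front of the work surface, level with it; the furniture and walls round the work are solid. World frame = base frame: x ahead of the robot, y to its left, z up, the work surface at z = 0. Lengths are in mm, angles in rad, forces in N, time in s.
With the tool pointing down it reaches from about 375 to 925 mm from the base axis. Payload 3.1 kg.
Tool frame: the origin (TCP) lies on the mounting face of the last link; the fingertips stand 173 mm ahead of it and the grasp point (between the pads) lies 155 mm ahead of it; z points along the fingers, y is the direction in which the jaws open and shut (so a half turn about z gives the same grasp; the last joint's range is limited). The gripper opens to 85 mm and grips with 20 to 120 N. Pads are 22 mm wide; open, the fingers measure 114 mm over their backs; the gripper's body (76 mm by 85 mm) begins 54 mm behind the grasp point. The pads swing forward as they close: fully open they stand 13 mm farther back than shut.
Start: joints at [-1.234, 0.383, 0.044, 1.598, -0.018, 1.161, -0.05], TCP at [273.782, 589.534, 404.669] pointing down, gripper open.
Joint ranges: [-2.61, 2.61], [-0.41, 2.15], [-1.48, 1.57], [0, 2.5], [-1.57, 4.71], [0.05, 1.97], [-2.85, 2.85]. Speed limits (rad/s): [2.79, 2.79, 3.14, 3.14, 3.14, 3.14, 3.14].

## Interface

Orientations are given as a unit quaternion [w, x, y, z].
In Python, from rig import state, imaging, ctrl gives the robot as it stands.
- The arm moves only by the tool drive_tool, never from a script. Its argument "rows" is a list that holds one entry, the list of rows, each a list of 5 numbers: the finger opening in m, from 0 to 0.0854, then the shift along the tool's x, y, z in m, then the turn about the tool's z in rad. In form: [[[hand, x, y, z, roll], ...]]. A call has 1 to 10 rows; each row shifts and turns the commanded pose from where the row before left it, along the tool's axes as they then stand; what a row does not reach is not made up. A row lasts 1/12 s, in which the tool goes at most 41.7 mm and 7.16 degrees, less where a joint would pass 70% of its speed; a pose out of reach is approached as far as the arm can. A call is refused whole if a number of a shift passes 0.0417 or a number of a turn 0.125, either way. A call with a gripper value outside its range is refused whole. The fingers move at their own pace and stop on an object; the grip force is fixed at half the most. Time passes only in rows, so rows that do not move let the fingers close. It gives the time, the measured TCP pose, the force and the opening at its end, in the units of the state.
- state(): the state, without advancing time (a new reading comes with each control period).
- imaging.camera(name): name is "side" or "top" or "wrist"; returns (picture, depth): 420x560x3 uint8, red, green, blue; 420x560 float32, mm along the optical axis (not along the pixel's ray), 0 where there is no reading.
- imaging.get_calibration(name): a dict with "fx", "fy", "cx", "cy" (pixels), "world_from_camera" (4x4, takes a point from camera to world coordinates). Camera axes: x right, y up, looking along -z (the intrinsics and any distortion apply to the point x, -y, -z); pixel columns grow to the right and rows downward; lengths in mm; the calibration is good to about 2 mm. A picture is of the moment at which its call begins: read the wrist's pose just before it. get_calibration takes no time and is no camera call; for the wrist camera it gives the pose at the moment of the call.
- ctrl.hand_in(): hands the job in, once; it reports no verdict.
Trained networks look in the newest picture that a camera, given by its name, has taken for a name from the list of things; names that differ only in an ending like _2 or _b are one class to them, and where a whole thing is asked for, a point or a joint stands for the part that bears it (a point fixed in the world has none). Each returns a list of dicts, best first, with "p" (0 to 1); they miss things now and then, are a little off and sometimes report something else, mostly with a low value. They report only what shows in the picture. A call takes as long as a camera call. They do not tell look-alikes from the thing itself.
- imaging.look_for(label, camera): "centre" ([x, y, z] in mm, in the coordinates of the camera as it stood for that picture, good to about 4 mm: the middle of the surface that is visible of it).
- imaging.masks_of(label, camera): "pixels" (420x560 bool, what is visible of it).
- imaging.tip_of(label, camera): "centre" ([x, y, z] in mm, in the coordinates of the camera as it stood for that picture, good to about 4 mm: a listed point, or the origin of a listed thing).
The state is a dict: "time_s": time; "joint_positions": joint angles; "dq": joint speeds; "joint_efforts": joint torques, N m; "tcp_pos": TCP position; "tool_rot": TCP orientation; "wrist_force": force on the tool from outside, world axes, zero at the start; "torque": the same for the moment, N m; "gripper_width": finger opening in mm.
Only numpy, scipy, OpenCV 4.12 (cv2) and the standard library are available. Lean on these libraries where they do the work, as an engineer would, in place of code of your own. Each camera call takes 0.05 s, during which the arm holds its last target.

## Task

Make up the two kits from the stock on the bench. The moulding kit goes on the board without rings: the syringe lying in the two V rests, the mould half flat between the four corner stops. The priming kit goes on the board with three rings, everything upright: the primer tin in the widest ring, the cast knob in the ring beside it, the clean tan mixing cup in the ring behind those two; seat each thing fully home and leave the used clear cup and the marker pen where they are.

Things in the scene. Friction and masses are not known exactly. Their poses are not given: they have to be found in the camera images.
- board_moulding: Moulding board, fixed: plywood 156 (x) x 180 (y) mm on battens, its top 36 mm up. Origin: centre of underside, on the bench; z up, x away from the robot. Places by middle x, y in mm. Syringe (0, -50): two V rests at x = -24 and 24, each 8 thick (x), 51 wide (y), 24 high. Mould (0, 44): board top between four corner stops 12 high, clear 101 (x) x 76 (y), open between the stops.
- board_priming: Priming board, fixed: plywood 186 (x) x 194 (y) mm on battens, its top 36 mm up, with three rings 12 mm high round bare board top. Origin: centre of underside, on the bench; z up, x away from the robot. Places by x, y in mm: tin (-40, -45), widest ring, inner 83; knob (-40, 48), inner 71; cup (52, 0), behind the two, inner 68; walls 3.5. Set tin and knob down gripped along x, the cup along y.
- mould_mid (a point): Mould half, flat blue block 60 (x) x 85 (y) x 22 mm with a 2 mm boss on top, about 0.12 kg, lying flat. Point: its centre, 11 mm above its underside; z up, y along its length, which in its place lies along the board's x, either way round. Grip across the 60 mm, fingertips about 10 mm above its underside.
- dosing_syringe_mid (a point): Syringe on its side, length 128 mm along y, 0.03 kg. Point: middle of the 23 mm thick barrel (37 mm each way), 12 mm up. Flange 36 wide, 24 high at +35 to +38 mm, plunger to +75, nozzle to -53. Grip across the barrel at the point. Seated: along the board's x, either way round, point midway between the V rests (40 mm gap takes the fingers), 20.3 mm above board top.
- clean_cup_mid (a point): Clean, empty mixing cup of opaque tan plastic, upright, 66 mm wide at the rim, 52 mm at the foot, 78 mm high, 0.04 kg. Point: on its axis, 39 mm above its underside; z up. Grip round the body just under the rim.
- knob_cast_mid (a point): Cast knob, a red turned shape standing upright: round foot 55 mm wide and 20 mm high, stem 24 mm, head 28 mm wide from 30 mm to the top at 44 mm; 0.05 kg. Point: on its axis, 22 mm above its underside; z up. Grip by the head.
- primer_tin_mid (a point): Small round primer tin with a grey metal lid, upright, 67 mm wide, 68 mm high, about 0.22 kg. Point: on its axis, 34 mm above its underside; z up. Grip round the body.
- used_cup_mid (a point): Used clear cup with cured resin in the bottom, 68 mm wide, 85 mm high; not to be moved. It stands at the left of the drawer cabinet. Point: on its axis at mid-height.
- pen_mid (a point): Marker pen lying on the bench, 135 mm long along y, 17 mm thick; not to be moved. It lies between the drawer cabinet and the row of tin, knob and clean cup, which stand in any order about 100 mm apart along y: grip those along y (parallel to the bench's front edge), as the cabinet (232 mm high) is close behind. Point: its middle.
Things that resemble listed ones, but are neither listed nor needed, are in the scene too. Leave any green look-alike of the part that bears used_cup_mid alone.

How it is judged (in metres and radians):
At the end, for the whole second after the job is handed in: All five in their places: middles within 12 mm along each board axis and 4 mm in height, cup, knob, tin upright and mould flat within 0.1 rad, mould in line within 0.25 rad, syringe within 0.2 rad (either way round), all at rest; used cup standing, it and the pen within 30 mm of their starts (x of mould_mid in the frame of board_moulding between -0.012 and 0.012 m and y of mould_mid in the frame of board_moulding between 0.032 and 0.056 m and z of mould_mid in the frame of board_moulding between 0.043 and 0.051 m and angle between the y axis of mould_mid and the x axis of board_moulding, either way round below 0.25 rad and angle between each of mould_mid, clean_cup_mid, knob_cast_mid, primer_tin_mid, used_cup_mid's own z axis and vertical below 0.1 rad and x of dosing_syringe_mid in the frame of board_moulding between -0.012 and 0.012 m and y of dosing_syringe_mid in the frame of board_moulding between -0.062 and -0.038 m and z of dosing_syringe_mid in the frame of board_moulding between 0.0523 and 0.0603 m and angle between the y axis of dosing_syringe_mid and the x axis of board_moulding, either way round below 0.2 rad and x of clean_cup_mid in the frame of board_priming between 0.04 and 0.064 m and y of clean_cup_mid in the frame of board_priming between -0.012 and 0.012 m and z of clean_cup_mid in the frame of board_priming between 0.071 and 0.079 m and x of knob_cast_mid in the frame of board_priming between -0.052 and -0.028 m and y of knob_cast_mid in the frame of board_priming between 0.036 and 0.06 m and z of knob_cast_mid in the frame of board_priming between 0.054 and 0.062 m and x of primer_tin_mid in the frame of board_priming between -0.052 and -0.028 m and y of primer_tin_mid in the frame of board_priming between -0.057 and -0.033 m and z of primer_tin_mid in the frame of board_priming between 0.066 and 0.074 m and linear speed of each of mould, dosing_syringe, clean_cup, knob_cast, primer_tin below 0.02 m/s and distance of each of used_cup_mid, pen_mid from where it was at the start of the episode below 0.03 m); the robot touches nothing.
It fails at once if the used cup was knocked away (distance of used_cup_mid from where it was at the start of the episode above 0.03 m).
It fails at once if the marker pen was pushed away (distance of pen_mid from where it was at the start of the episode above 0.03 m).
It also fails if it takes over 131 s, if anything falls off the work surface, if the arm or the gripper's body presses on something with over 40 N, if the wrist force passes 120 N, or if a joint passes its speed limit or range.

## Working session

There is one attempt and no reset: what is moved stays moved. The work goes in short steps, Python scripts to look and compute and a tool call to move; the robot and the scene stay as the last step left them, time stands still between calls to the robot, and variables do not carry over. Pictures are saved under pics/ and viewed, and the job is handed in when it is done.

Besides the shell and the picture viewer there is one more tool, called after "Call:" as name([rows], argument=value, ...), one row to a line, values as JSON. drive_tool: Moves the arm, as the interface text tells. Its arguments: {"type":"object","properties":{"rows":{"type":"array"}},"required":["rows"]}

```bash
mkdir -p pics; ls; python3 - <<'E'
from rig import state, imaging, ctrl
import cv2,numpy as np
s=state();print(s)
for c in ["side","top","wrist"]:
    im,d=imaging.camera(c);cv2.imwrite(f"pics/{c}0.png",im[:,:,::-1]);np.save(f"pics/{c}0_d.npy",d)
    print(c,imaging.get_calibration(c))
E
```

```text
pics
{'time_s': 0.0, 'joint_positions': array([-1.23380225,  0.38386866,  0.0437918 ,  1.5995904 , -0.01788359,
        1.16119203, -0.04987396]), 'dq': array([-0.00195154,  0.00108226,  0.00128249, -0.00232901, -0.00058385,
        0.00016674,  0.00070289]), 'joint_efforts': array([-8.91307678e-06, -4.33471727e+01,  1.02442626e+00, -2.49517947e+01,
        1.05506202e-02,  1.13229619e-02, -1.05620711e-05]), 'tcp_pos': array([273.55295751, 589.09496767, 403.25653503]), 'tool_rot': array([-2.16830267e-04,  2.15614651e-01,  9.76477621e-01, -1.31560078e-03]), 'wrist_force': array([ 0.1134466 ,  0.6306142 , -0.28962436]), 'torque': array([ 0.01204152, -0.03401907, -0.03587118]), 'gripper_width': 85.33988004980834}
side {'fx': 387.88529222218546, 'fy': 387.88529222218546, 'cx': 278.145347315074, 'cy': 211.92211591751138, 'world_from_camera': array([[ 8.69508626e-01,  2.12278712e-01, -4.45973651e-01,
        -7.99454922e+01],
       [-4.93916005e-01,  3.76104610e-01, -7.83959375e-01,
        -8.42966090e+02],
       [ 1.31485947e-03,  9.01932963e-01,  4.31874057e-01,
         6.63202797e+0
[... 334 characters left out ...]
181732e-03,  1.49375211e-02,
         2.79247502e+02],
       [ 1.55520576e-02,  1.36243349e-01,  9.90553322e-01,
         1.12891248e+03],
       [ 0.00000000e+00,  0.00000000e+00,  0.00000000e+00,
         1.00000000e+00]])}
wrist {'fx': 370.22475537575855, 'fy': 370.22475537575855, 'cx': 286.28797532585804, 'cy': 207.26167037704099, 'world_from_camera': array([[ 4.22517082e-01, -8.60586013e-01, -2.84378320e-01,
         2.00025832e+02],
       [ 9.06354379e-01,  4.00825205e-01,  1.33644655e-01,
         6.22856893e+02],
       [-1.02672251e-03, -3.14214686e-01,  9.49351398e-01,
         3.73642953e+02],
       [ 0.00000000e+00,  0.00000000e+00,  0.00000000e+00,
         1.00000000e+00]])}
```

View pics/top0.png

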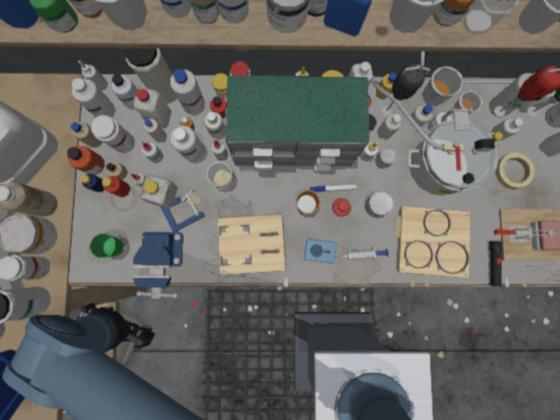

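View pics/side0.png

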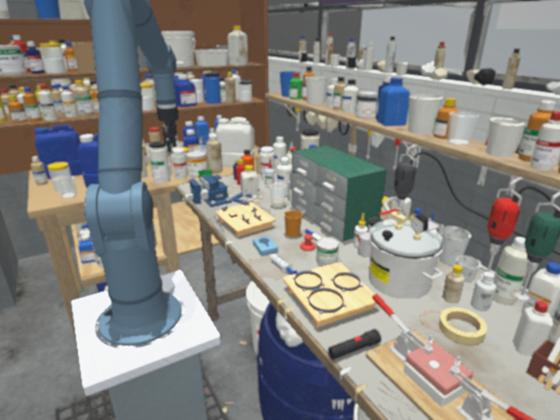

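View pics/wrist0.png

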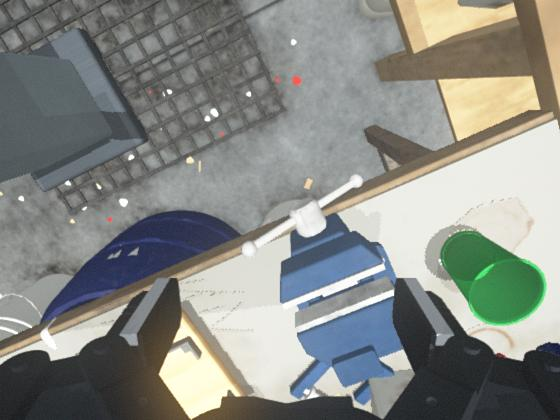

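```bash
cat > h.py <<'E'
from rig import state, imaging, ctrl
import cv2,numpy as np
def unproj(cal,u,v,d):
    p=np.array([(u-cal['cx'])/cal['fx']*d,-(v-cal['cy'])/cal['fy']*d,-d,1.])
    return (cal['world_from_camera']@p)[:3]
def cloud(cal,d):
    v,u=np.mgrid[0:d.shape[0],0:d.shape[1]]
    P=np.stack([(u-cal['cx'])/cal['fx']*d,-(v-cal['cy'])/cal['fy']*d,-d,np.ones_like(d)],-1)
    W=P@cal['world_from_camera'].T
    return W[...,:3]
def w(cal,c): return (cal['world_from_camera']@np.r_[c,1])[:3]
E
python3 - <<'E'
from h import *
N=["board_moulding","board_priming","mould_mid","dosing_syringe_mid","clean_cup_mid","knob_cast_mid","primer_tin_mid","used_cup_mid","pen_mid"]
cal=imaging.get_calibration("top")
im,d=imaging.camera("top")
W=cloud(cal,d);np.save("pics/W0.npy",W)
for n in N:
    print(n,[(np.round(w(cal,r['centre'])),round(r['p'],2)) for r in imaging.tip_of(n,"top")[:4]])
cv2.imwrite("pics/topz.png",cv2.resize(im[150:300,190:490,::-1],None,fx=2.6,fy=2.6,interpolation=cv2.INTER_CUBIC))
side,_=imaging.camera("side");cv2.imwrite("pics/sidez.png",cv2.resize(side[130:340,180:440,::-1],None,fx=2.8,fy=2.8,interpolation=cv2.INTER_CUBIC))
E
```

```text
board_moulding [(array([453., 341.,  -3.]), 0.57), (array([424.,  27.,  12.]), 0.19)]
board_priming [(array([ 456., -178.,    7.]), 0.73)]
mould_mid [(array([426., 142.,  15.]), 0.79)]
dosing_syringe_mid [(array([419.,  26.,  16.]), 0.51), (array([636., 421.,  43.]), 0.43)]
clean_cup_mid [(array([561., 182.,  38.]), 0.64)]
knob_cast_mid [(array([555.,  81.,  27.]), 0.49)]
primer_tin_mid [(array([560., -20.,  36.]), 0.83), (array([ 455., -175.,    1.]), 0.28)]
used_cup_mid [(array([634., 420.,  45.]), 0.94), (array([442., 727.,  44.]), 0.79)]
pen_mid [(array([611., 105.,  12.]), 0.47)]
```

View pics/topz.png

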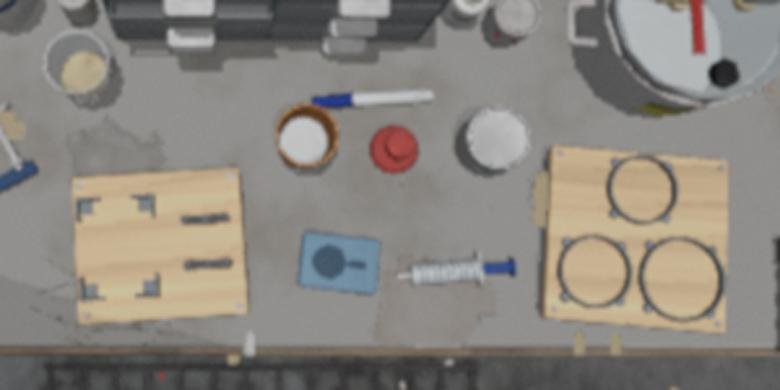

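View pics/sidez.png

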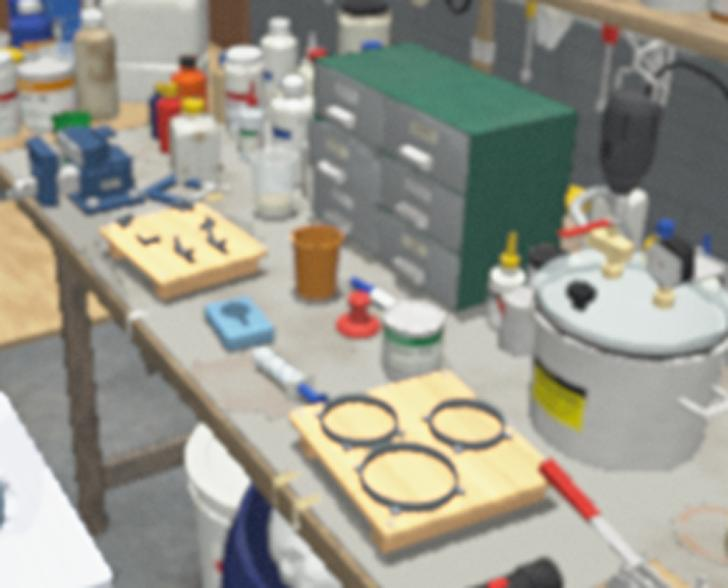

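```bash
python3 - <<'E'
from h import *
W=np.load("pics/W0.npy").astype(float)
im=cv2.imread("pics/top0.png")
v,u=np.mgrid[0:420,0:560]
print("bench z",[np.round(np.median(W[(u>a)&(u<a+8)&(v>b)&(v<b+8)],0),1) for a,b in[(290,215),(300,270),(390,230),(235,200)]])
def rect(name,u0,u1,v0,v1,z0,z1,extra=None):
    m=(u>=u0)&(u<=u1)&(v>=v0)&(v<=v1)&(W[...,2]>z0)&(W[...,2]<z1)
    P=W[m]; r=cv2.minAreaRect(P[:,:2].astype(np.float32))
    print(name,m.sum(),'rect',np.round(r[0],1),np.round(r[1],1),round(r[2],1),'z med/max',np.round([np.median(P[:,2]),P[:,2].max()],1)); return P
rect("bm",210,295,205,280,25,48)
rect("bp",390,480,200,285,25,48)
P=rect("mould",298,343,235,267,14,40)
P=rect("syr",340,394,244,266,6,45)
c=P[:,:2].mean(0);U,S,V=np.linalg.svd(P[:,:2]-c);print(c,V[0])
def circ(name,u0,u1,v0,v1,z0,z1):
    m=(u>=u0)&(u<=u1)&(v>=v0)&(v<=v1)&(W[...,2]>z0)&(W[...,2]<z1)
    P=W[m][:,:2].astype(np.float32);print(name,m.sum(),np.round(cv2.minEnclosingCircle(P),1) if 0 else cv2.minEnclosingCircle(P),P.mean(0),np.median(W[m][:,2]))
circ("tin",360,400,185,225,58,80)
circ("cup",290,325,185,222,68,90)
circ("knobhead",325,358,190,222,36,50)
circ("knobfoot",325,358,190,222,10,28)
circ("used",205,236,160,194,78,95)
rect("pen",305,360,180,196,8,25)
E
```

```text
bench z [array([ 5.206e+02,  2.170e+02, -1.000e-01]), array([364.1, 188.8,  -0.6]), array([478.6, -71.8,   0.6]), array([563.7, 376.3,   1.2])]
bm 3507 rect [446.7 338.2] [156.2 180.1] 3.9 z med/max [36.7 48. ]
bp 4431 rect [ 456.1 -174.7] [195.2 186.4] 85.0 z med/max [36.7 48. ]
mould 643 rect [427.4 132.6] [108.7  60. ] 83.2 z med/max [22.8 28.6]
syr 323 rect [413.8  12. ] [ 53.1 135.3] 3.0 z med/max [20.5 29.2]
[419.71210467  16.79224562] [ 0.08115142 -0.99670178]
tin 472 ((559.278076171875, -19.859079360961914), 33.54808044433594) [559.3662   -19.859026] 65.29307548593988
cup 105 ((559.9197387695312, 183.71827697753906), 33.19828796386719) [563.5415  181.99937] 77.18164593592019
knobhead 80 ((555.4509887695312, 80.0484619140625), 14.306436538696289) [555.03784  80.84743] 42.58424339371777
knobfoot 140 ((572.3013916015625, 93.2973861694336), 46.93537139892578) [555.59564  85.22723] 12.572228947188137
used 111 ((639.1270751953125, 414.5618896484375), 44.41546630859375) [638.98035 426.16986] 84.9042714310217
pen 227 rect [611.4 104.8] [ 15.6 134.3] 4.0 z med/max [14.5 20.9]
```

```bash
python3 - <<'E'
from h import *
W=np.load("pics/W0.npy").astype(float)
im=cv2.imread("pics/top0.png");hsv=cv2.cvtColor(im,cv2.COLOR_BGR2HSV)
v,u=np.mgrid[0:420,0:560]
m=(u>=300)&(u<=339)&(v>=235)&(v<=267)&(W[...,2]>14)&(W[...,2]<40)
print("mould",m.sum(),cv2.minAreaRect(W[m][:,:2].astype(np.float32)),W[m].mean(0))
cal=imaging.get_calibration("top")
imaging.camera("top")
for n in["dosing_syringe_mid","mould_mid"]:
  for r in imaging.masks_of(n,"top")[:2]:
    k=r['pixels'];print(n,r['p'],k.sum(),u[k].min(),u[k].max(),W[k].mean(0))
m=(u>=338)&(u<=394)&(v>=244)&(v<=266)&(W[...,2]>6)&(W[...,2]<45)
P=W[m]
for y0 in range(-70,100,8):
  q=P[(P[:,1]>=y0)&(P[:,1]<y0+8)]
  if len(q):print(y0+4,len(q),np.round([q[:,0].min(),q[:,0].max(),q[:,0].mean(),q[:,2].max()],1))
# cabinet front
m=(u>260)&(u<350)&(W[...,2]>40)&(W[...,2]<200)&(v>120)&(v<185);print("cab",np.percentile(W[m][:,0],[1,10,50]))
# fingers in tool frame
d=np.load("pics/wrist0_d.npy");cw=imaging.get_calibration("wrist");P=cloud(cw,d)
s=state();t=s['tcp_pos'];a=np.arctan2(.907,.421)
X=np.array([-.907,.421,0]);Y=np.array([.421,.907,0])
D=P-t;tx=D@X;ty=D@Y;tz=-D[...,2]
k=(d>0)&(tz<230)&(tz>60)&(abs(ty)<70)&(abs(tx)<40)
print("tips",k.sum(),np.percentile(tz[k],[50,90,99,100]), np.percentile(ty[k],[0,50,100]),np.percentile(tx[k],[0,50,100]))
E
```

```text
mould 642 ((428.8046875, 144.30758666992188), (84.9471435546875, 60.0917854309082), 83.37520599365234) [428.47019396 144.87570515  22.54734719]
dosing_syringe_mid 0.85 247 344 388 [420.0207779   21.66207701  25.69713951]
mould_mid 0.88 616 305 335 [427.36997269 145.50865586  24.33409922]
-58 1 [443.9 443.9 443.9   6.6]
-42 23 [390.2 435.1 423.8  26.7]
-34 14 [412.6 429.4 423.9  21.9]
-26 12 [418.2 429.4 423.5  20.7]
-18 13 [418.1 429.2 423.4  20.2]
-10 24 [401.3 440.4 417.9  27.1]
-2 26 [395.7 438.  422.9  29.2]
6 24 [409.6 432.1 421.5  29.1]
14 25 [390.  432.1 419.7  26.6]
22 24 [409.5 429.1 419.3  26. ]
30 24 [387.1 429.2 417.5  26. ]
38 23 [406.7 429.2 418.7  26.4]
46 27 [406.7 429.1 417.6  27. ]
54 19 [406.6 426.2 416.3  26.2]
62 30 [398.2 437.8 416.1  27.2]
70 9 [415.  423.5 418.4  20.3]
78 5 [412.2 417.8 415.   15.1]
cab [648.80134675 661.92083655 676.85121237]
tips 33474 [106.01466454 138.771376   155.09925602 160.21465546] [-69.9882077   -4.1743468   69.99078585] [-11.32003571  11.18250883  19.10421707]
```

```bash
python3 - <<'E'
import cv2
im=cv2.imread("pics/top0.png")
cv2.imwrite("pics/ms.png",cv2.resize(im[180:275,285:405],None,fx=6,fy=6,interpolation=cv2.INTER_CUBIC))
E
```

```text
(no output)
```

View pics/ms.png

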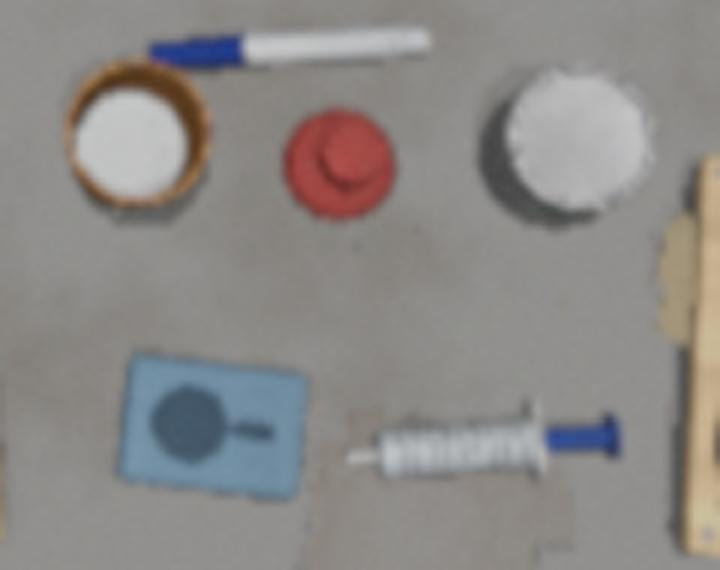

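```bash
cat >> h.py <<'E'
def at_z(cal,u,v,z):
    a=unproj(cal,u,v,100);b=unproj(cal,u,v,2000);return a+(b-a)*(z-a[2])/(b[2]-a[2])
def yaw(s):
    w_,x,y,z=s['tool_rot']
    Y=np.array([2*(x*y-w_*z),1-2*(x*x+z*z)]);return np.degrees(np.arctan2(Y[1],Y[0]))
def go(x,y,z,psi=None,n=None):
    "print tool-axis shift from the present pose to target"
    s=state();p=yaw(s)
    d=np.array([x,y,z])-s['tcp_pos']
    t=np.radians(p if psi is None else p)
    Yv=np.array([np.cos(t),np.sin(t),0]);Xv=np.array([np.cos(t+np.pi/2),np.sin(t+np.pi/2),0])
    print('at',np.round(s['tcp_pos'],1),'yaw',round(p,1),'w',round(s['gripper_width'],1),'F',np.round(s['wrist_force'],1),'t',round(s['time_s'],2))
    r=0 if psi is None else -np.radians((psi-p+180)%360-180)
    if psi is not None:
        t=np.radians(psi);Y2=np.array([np.cos(t),np.sin(t),0]);X2=np.array([np.cos(t+np.pi/2),np.sin(t+np.pi/2),0])
        print(' after roll: tool shift',np.round([d@X2,d@Y2,-d[2]],1))
    print(' tool shift (no roll)',np.round([d@Xv,d@Yv,-d[2]],1),'roll',round(r,3),'q',np.round(s['joint_positions'],2), 'quat',np.round(s['tool_rot'],3))
E
python3 - <<'E'
from h import *
c=imaging.get_calibration("top")
print("syr",at_z(c,361.6,254.5,18),at_z(c,343.3,256,12),at_z(c,387.8,252.8,12))
def T(o,yw,x,y):
    a=np.radians(yw);return np.round([o[0]+x*np.cos(a)-y*np.sin(a),o[1]+x*np.sin(a)+y*np.cos(a)],1)
M=(446.7,338.2);Pr=(456.1,-174.7)
print("syrplace",T(M,3.9,0,-50),"mouldplace",T(M,3.9,0,44),"tin",T(Pr,-5,-40,-45),"knob",T(Pr,-5,-40,48),"cup",T(Pr,-5,52,0))
# check ring positions via pixels in picture
for n,p in [("tin",(452,257.2)),("knob",(418.5,254)),("cup",(436.7,223))]:print(n,at_z(c,*p,48))
go(428.8,144.3,290,173.4)
E
```

```text
syr [419.29924711  27.56395919  18.        ] [415.00056681  78.23610836  12.        ] [424.46919678 -48.46974136  12.        ]
syrplace [450.1 288.3] mouldplace [443.7 382.1] tin [ 412.3 -216. ] knob [ 420.4 -123.4] cup [ 507.9 -179.2]
tin [ 412.32656463 -214.6464402    48.        ]
knob [ 420.71410823 -122.48978301   48.        ]
cup [ 506.46035805 -177.22892349   48.        ]
at [273.8 589.5 404.7] yaw 65.1 w 85.4 F [ 0.1 -0.  -0.9] t 0.85
 after roll: tool shift [ 424.5 -205.1  114.7]
 tool shift (no roll) [-328.1 -338.5  114.7] roll -1.89 q [-1.23  0.38  0.04  1.6  -0.02  1.16 -0.05] quat [-0.     0.216  0.976  0.   ]
```

Call:
drive_tool([
  [[0.0854,0,0,0.006,0.125],[0.0854,0,0,0.006,0.125],[0.0854,0,0,0.006,0.125],[0.0854,0,0,0.006,0.125],[0.0854,0,0,0.006,0.125],[0.0854,0,0,0.006,0.125],[0.0854,0,0,0.006,0.125],[0.0854,0,0,0.006,0.125],[0.0854,0,0,0.006,0.125],[0.0854,0,0,0.006,0.125]],
])

```text
time_s: 1.68
tcp_pos: [273.7, 589.6, 344.5]
tool_rot: [-0.0, 0.748, 0.663, 0.0]
wrist_force: [-0.0, -0.2, -0.1]
gripper_width: 84.8
```

```bash
python3 -c "
from h import *
go(428.8,144.3,250,-6.6)"
```

```text
at [273.7 589.6 344.5] yaw -6.9 w 84.8 F [-0.  -0.2 -0.1] t 1.68
 after roll: tool shift [-424.5  205.2   94.5]
 tool shift (no roll) [-423.5  207.3   94.5] roll -0.005 q [-1.4   0.45  0.26  1.66 -0.13  1.05 -1.22] quat [-0.     0.748  0.663  0.   ]
```

Call:
drive_tool([
  [[0.0854,-0.035,0.017,0.003,0],[0.0854,-0.035,0.017,0.003,0],[0.0854,-0.035,0.017,0.003,0],[0.0854,-0.035,0.017,0.003,0],[0.0854,-0.035,0.017,0.003,0],[0.0854,-0.035,0.017,0.003,0],[0.0854,-0.035,0.017,0.003,0],[0.0854,-0.035,0.017,0.003,0],[0.0854,-0.035,0.017,0.003,0],[0.0854,-0.035,0.017,0.003,0]],
])

```text
time_s: 2.52
tcp_pos: [403.2, 220.7, 315.0]
tool_rot: [-0.0, 0.746, 0.666, 0.001]
wrist_force: [1.6, -0.4, -0.1]
gripper_width: 85.4
```

```bash
python3 -c "
from h import *
go(428.8,144.3,250,-6.6)"
```

```text
at [403.2 220.7 315. ] yaw -6.5 w 85.4 F [ 1.6 -0.4 -0.1] t 2.52
 after roll: tool shift [-73.   34.2  65. ]
 tool shift (no roll) [-73.   34.1  65. ] roll 0.002 q [-1.01  0.14  0.45  2.14 -0.08  0.88 -0.63] quat [-0.     0.746  0.666  0.001]
```

Call:
drive_tool([
  [[0.0854,-0.025,0.012,0.02,0],[0.0854,-0.025,0.012,0.02,0],[0.0854,-0.0235,0.0115,0.025,0],[0.0854,0,0,0,0],[0.0854,0,0,0,0]],
])

```text
time_s: 2.93
tcp_pos: [429.5, 143.4, 248.6]
tool_rot: [-0.0, 0.748, 0.664, -0.002]
wrist_force: [-0.1, 0.2, 0.2]
gripper_width: 85.3
```

```bash
python3 -c "
from h import *
go(428.8,144.3,177,-6.6)
im,d=imaging.camera('wrist');cv2.imwrite('pics/w1.png',im[:,:,::-1])"
```

```text
at [429.5 143.4 248.6] yaw -6.8 w 85.3 F [-0.1  0.2  0.2] t 2.93
 after roll: tool shift [ 0.8 -0.8 71.6]
 tool shift (no roll) [ 0.8 -0.8 71.6] roll -0.003 q [-0.86  0.26  0.49  2.2  -0.18  0.73 -0.37] quat [-0.     0.748  0.664 -0.002]
```

View pics/w1.png

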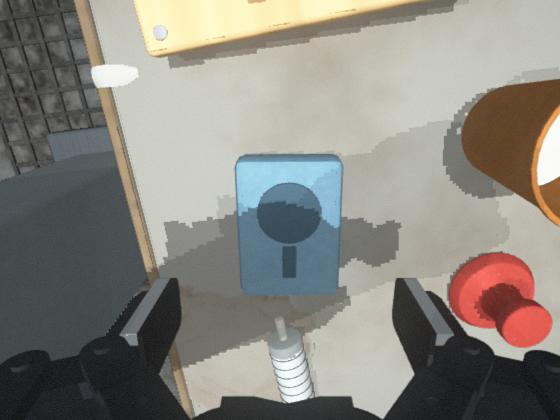

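Call:
drive_tool([
  [[0.0854,0,0,0.03,0],[0.0854,0,0,0.03,0],[0.0854,0.001,-0.001,0.012,0],[0.0854,0,0,0,0],[0.05,0,0,0,0],[0.05,0,0,0,0],[0.05,0,0,0,0],[0.05,0,0,0,0],[0.05,0,0,0,0],[0.05,0,0,0,0]],
])

```text
time_s: 3.82
tcp_pos: [430.2, 147.6, 179.7]
tool_rot: [0.0, 0.746, 0.666, 0.002]
wrist_force: [-0.6, 0.1, 6.7]
gripper_width: 58.4
```

```bash
python3 -c "
from h import *
go(443.7,382.1,290,93.9)
im,d=imaging.camera('wrist');cv2.imwrite('pics/w2.png',im[:,:,::-1])"
```

```text
at [430.2 147.6 179.7] yaw -6.5 w 58.4 F [-0.6  0.1  6.7] t 3.82
 after roll: tool shift [ -29.4  233.  -110.3]
 tool shift (no roll) [ 234.5  -13.1 -110.3] roll -1.752 q [-0.8   0.4   0.42  2.22 -0.31  0.57 -0.26] quat [0.    0.746 0.666 0.002]
```

View pics/w2.png

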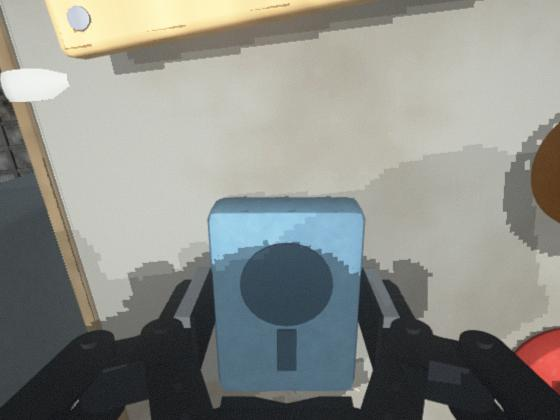

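Call:
drive_tool([
  [[0.05,0,0,-0.02,0],[0.05,0,0,-0.03,0],[0.05,0,0,-0.03,0],[0.05,0,0,-0.03,0],[0.05,0,0,0,0],[0.05,0,0,0,0]],
])

```text
time_s: 4.37
tcp_pos: [429.9, 147.0, 290.1]
tool_rot: [0.0, 0.746, 0.666, 0.003]
wrist_force: [-0.8, 0.6, -1.4]
gripper_width: 58.3
```

```bash
python3 -c "
from h import *
go(443.7,382.1,290,93.9)
cal=imaging.get_calibration('wrist');im,d=imaging.camera('wrist');cv2.imwrite('pics/w3.png',im[:,:,::-1])
s=state();t=np.radians(yaw(s));Y=np.array([np.cos(t),np.sin(t),0]);X=np.array([-np.sin(t),np.cos(t),0])
P=cloud(cal,d)-s['tcp_pos']
hsv=cv2.cvtColor(im,cv2.COLOR_RGB2HSV);m=(hsv[...,0]>95)&(hsv[...,0]<115)&(hsv[...,1]>90)&(d>0)&(d<260)
tz=-P[m][:,2];tx=P[m]@X;ty=P[m]@Y
top=(tz>np.percentile(tz,50)-6)&(tz<np.percentile(tz,50)+6)
print(m.sum(),np.percentile(tz,[5,50,95]),np.percentile(tx[top],[0.5,50,99.5]),np.percentile(ty[top],[1,50,99]))
"
```

```text
at [429.9 147.  290.1] yaw -6.5 w 58.3 F [-0.8  0.6 -1.4] t 4.37
 after roll: tool shift [-2.980e+01  2.336e+02  1.000e-01]
 tool shift (no roll) [ 2.351e+02 -1.290e+01  1.000e-01] roll -1.753 q [-0.91  0.17  0.53  2.18 -0.12  0.81 -0.42] quat [0.    0.746 0.666 0.003]
9876 [152.82980723 154.48365632 156.47300673] [-39.65033083   9.38235457  38.02427911] [-26.63279263   1.94012642  28.3766471 ]
```

View pics/w3.png

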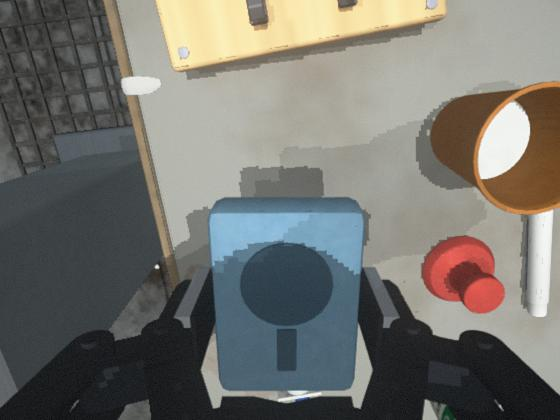

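Call:
drive_tool([
  [[0.05,0,0,0,-0.125],[0.05,0,0,0,-0.125],[0.05,0,0,0,-0.125],[0.05,0,0,0,-0.125],[0.05,0,0,0,-0.125],[0.05,0,0,0,-0.125],[0.05,0,0,0,-0.125],[0.05,0,0,0,-0.125],[0.05,0,0,0,-0.125],[0.05,0,0,0,-0.125]],
])

```text
time_s: 5.25
tcp_pos: [427.7, 146.1, 285.6]
tool_rot: [-0.002, 0.213, 0.977, -0.002]
wrist_force: [-0.4, -0.2, -0.8]
gripper_width: 58.5
```

Call:
drive_tool([
  [[0.05,0,0,0,-0.125],[0.05,0,0,0,-0.125],[0.05,0,0,0,-0.125],[0.05,0,0,0,-0.125],[0.05,0,0,0,0]],
])

```text
time_s: 5.67
tcp_pos: [427.8, 146.1, 285.7]
tool_rot: [-0.002, -0.034, 0.999, -0.001]
wrist_force: [-0.0, 0.9, -2.3]
gripper_width: 58.5
```

```bash
python3 -c "
from h import *
go(440.7,381.9,214,93.9)"
```

```text
at [427.8 146.1 285.7] yaw 93.9 w 58.5 F [-0.   0.9 -2.3] t 5.67
 after roll: tool shift [-28.9 234.4  71.7]
 tool shift (no roll) [-28.7 234.4  71.7] roll -0.001 q [-0.71  0.17  0.31  2.17 -0.07  0.81  1.28] quat [-0.002 -0.034  0.999 -0.001]
```

Call:
drive_tool([
  [[0.05,-0.005,0.037,0,0],[0.05,-0.005,0.04,0,0],[0.05,-0.005,0.04,0,0],[0.05,-0.005,0.04,0,0],[0.05,-0.005,0.04,0,0],[0.05,-0.0037,0.0374,0,0],[0.05,0,0,0,0],[0.05,0,0,0.015,0],[0.05,0,0,0.01,0],[0.05,0,0,0,0]],
])

```text
time_s: 6.5
tcp_pos: [440.6, 380.5, 258.5]
tool_rot: [-0.003, -0.032, 0.999, -0.003]
wrist_force: [-1.2, -1.2, -1.7]
gripper_width: 58.6
```

```bash
python3 -c "
from h import *
go(440.7,381.9,214,93.9)
im,d=imaging.camera('wrist');cv2.imwrite('pics/w4.png',im[:,:,::-1])"
```

```text
at [440.6 380.5 258.5] yaw 93.6 w 58.6 F [-1.2 -1.2 -1.7] t 6.5
 after roll: tool shift [-0.2  1.4 44.5]
 tool shift (no roll) [-0.2  1.4 44.5] roll -0.005 q [-0.94  0.43  0.19  1.88 -0.11  0.85  0.94] quat [-0.003 -0.032  0.999 -0.003]
```

View pics/w4.png

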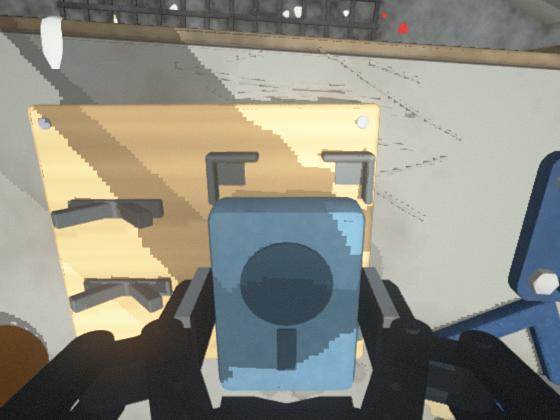

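Call:
drive_tool([
  [[0.05,0,0.0014,0.015,0],[0.05,0,0,0.015,0],[0.05,0,0,0.007,0],[0.05,0,0,0.003,0],[0.05,0,0,0.002,0],[0.05,0,0,0,0]],
])

```text
time_s: 7.05
tcp_pos: [442.4, 383.4, 220.8]
tool_rot: [0.0, -0.032, 0.999, -0.0]
wrist_force: [0.6, 0.2, -1.1]
gripper_width: 58.5
```

```bash
python3 -c "
from h import *
go(440.7,381.9,214,93.9)
im,d=imaging.camera('wrist');cv2.imwrite('pics/w5.png',im[:,:,::-1])"
```

```text
at [442.4 383.4 220.8] yaw 93.7 w 58.5 F [ 0.6  0.2 -1.1] t 7.05
 after roll: tool shift [ 1.8 -1.4  6.8]
 tool shift (no roll) [ 1.8 -1.4  6.8] roll -0.004 q [-0.94  0.49  0.18  1.89 -0.12  0.77  0.95] quat [ 0.    -0.032  0.999 -0.   ]
```

View pics/w5.png

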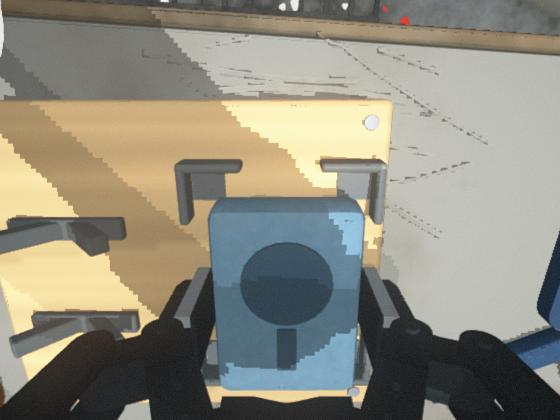

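Call:
drive_tool([
  [[0.05,0.001,-0.0014,0.004,0],[0.05,0,0,0.002,0],[0.05,0,0,0.001,0],[0.05,0,0,0,0]],
])

```text
time_s: 7.43
tcp_pos: [441.8, 382.4, 215.9]
tool_rot: [0.0, -0.032, 0.999, 0.0]
wrist_force: [-3.1, -3.7, 9.1]
gripper_width: 58.5
```

Call:
drive_tool([
  [[0.08,0,0,0,0],[0.08,0,0,0,0],[0.08,0,0,0,0],[0.08,0,0,0,0],[0.08,0,0,-0.02,0],[0.08,0,0,-0.03,0],[0.08,0,0,-0.035,0],[0.08,0,0,0,0],[0.08,0,0,0,0]],
])

```text
time_s: 8.18
tcp_pos: [442.4, 383.1, 301.4]
tool_rot: [0.002, -0.033, 0.999, 0.002]
wrist_force: [-0.9, -0.1, -1.2]
gripper_width: 80.1
```

```bash
python3 -c "
from h import *
go(419.3,27.6,260,-4.2)
im,d=imaging.camera('wrist');cv2.imwrite('pics/w6.png',im[:,:,::-1])"
```

```text
at [442.4 383.1 301.4] yaw 93.7 w 80.1 F [-0.9 -0.1 -1.2] t 8.18
 after roll: tool shift [-356.3    3.    41.4]
 tool shift (no roll) [  46.2 -353.3   41.4] roll 1.709 q [-0.95  0.38  0.2   1.86 -0.09  0.91  0.93] quat [ 0.002 -0.033  0.999  0.002]
```

View pics/w6.png

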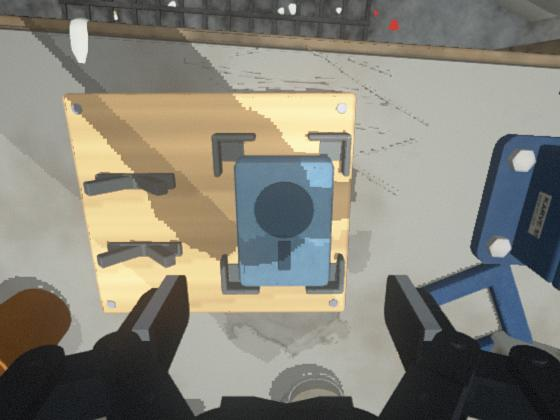

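```bash
cat >> h.py <<'E'
def brd(P,o,yw):
    a=np.radians(yw);d=P[...,:2]-np.array(o);return d[...,0]*np.cos(a)+d[...,1]*np.sin(a),-d[...,0]*np.sin(a)+d[...,1]*np.cos(a)
M=((446.7,338.2),3.9);PR=((456.1,-174.7),-5.0)
E
python3 - <<'E'
from h import *
im,d=imaging.camera('top');W=cloud(imaging.get_calibration('top'),d)
hsv=cv2.cvtColor(im,cv2.COLOR_RGB2HSV);v,u=np.mgrid[0:420,0:560]
m=(u>200)&(u<300)&(v>200)&(v<285)&(hsv[...,0]>95)&(hsv[...,0]<115)&(hsv[...,1]>70)&(W[...,2]>50)&(W[...,2]<70)
r=cv2.minAreaRect(W[m][:,:2].astype(np.float32));print(m.sum(),r,np.median(W[m][:,2]))
print(brd(np.array(r[0]),*M))
cal=imaging.get_calibration('wrist');im,d=imaging.camera('wrist');P=cloud(cal,d)
hsv=cv2.cvtColor(im,cv2.COLOR_RGB2HSV);v,u=np.mgrid[0:420,0:560]
m=(hsv[...,0]>95)&(hsv[...,0]<115)&(hsv[...,1]>90)&(P[...,2]>53)&(P[...,2]<66)&(u<345)&(u>225)&(v<300)
r=cv2.minAreaRect(P[m][:,:2].astype(np.float32));print(m.sum(),r,np.median(P[m][:,2]),brd(np.array(r[0]),*M))
E
```

```text
12 ((476.9222717285156, 360.3700256347656), (13.7186861038208, 3.034806489944458), 1.7093676328659058) 58.038271250415164
(np.float64(31.66018611184241), np.float64(20.063109441008933))
33 ((444.02618408203125, 387.5716552734375), (31.632816314697266, 25.553987503051758), 49.52750015258789) 60.44632036914402 (np.float64(0.6904033781894818), np.float64(49.439184653245626))
```

```bash
python3 - <<'E'
from h import *
cal=imaging.get_calibration('wrist');im,d=imaging.camera('wrist');P=cloud(cal,d)
for r0 in imaging.masks_of('mould_mid','wrist')[:1]:
    m=r0['pixels']&(d>0);print(r0['p'],m.sum(),np.percentile(P[m][:,2],[5,50,95]))
    m&=P[...,2]>np.median(P[m][:,2])-4
    r=cv2.minAreaRect(P[m][:,:2].astype(np.float32));print(r,brd(np.array(r[0]),*M))
v,u=np.mgrid[0:420,0:560]
m=(u>60)&(u<360)&(v>90)&(v<260)&(d>0);print(np.percentile(P[m][:,2],[20,50]))
for n,(uu,vv) in {"c1":(76,108),"c2":(341,107),"c3":(110,304),"c4":(333,303)}.items():
    p=at_z(cal,uu,vv,36);print(n,np.round(brd(p,*M),1))
E
```

```text
0.91 12756 [55.03185817 59.01380618 60.96215227]
((446.1440124511719, 382.8542785644531), (84.53305053710938, 59.43015670776367), 3.6839756965637207) (np.float64(2.482473699314088), np.float64(44.58868736124046))
[36.09980814 37.11412119]
c1 [-71.8 -83.7]
c2 [-71.8  76.6]
c3 [ 64.8 -84.1]
c4 [64.5 76.6]
```

Call:
drive_tool([
  [[0.07,0.004,-0.034,0,0.02],[0.07,0.004,-0.036,0,0],[0.07,0.005,-0.036,0,0],[0.07,0.005,-0.036,0,0],[0.07,0.005,-0.036,0,0],[0.07,0.005,-0.036,0,0],[0.07,0.005,-0.036,0,0],[0.07,0.005,-0.036,0,0],[0.07,0.005,-0.036,0,0],[0.07,0.003,-0.031,0,0]],
])

```text
time_s: 9.27
tcp_pos: [410.5, 25.0, 297.7]
tool_rot: [-0.001, -0.022, 1.0, -0.0]
wrist_force: [0.5, 1.1, 0.5]
gripper_width: 69.8
```

Call:
drive_tool([
  [[0.07,0,0,0,0.125],[0.07,0,0,0,0.125],[0.07,0,0,0,0.125],[0.07,0,0,0,0.125],[0.07,0,0,0,0.125],[0.07,0,0,0,0.125],[0.07,0,0,0,0.125],[0.07,0,0,0,0.125],[0.07,0,0,0,0.125],[0.07,0,0,0,0.125]],
])

```text
time_s: 10.1
tcp_pos: [411.4, 27.4, 297.7]
tool_rot: [-0.001, 0.569, 0.822, -0.001]
wrist_force: [0.2, -0.8, 0.1]
gripper_width: 69.8
```

Call:
drive_tool([
  [[0.07,0,0,0.01,0.125],[0.07,0,0,0.01,0.125],[0.07,0,0,0.01,0.04],[0.07,0,0,0.01,0],[0.07,0,0,0,0],[0.07,0,0,0,0]],
])

```text
time_s: 10.6
tcp_pos: [411.2, 27.3, 257.7]
tool_rot: [-0.001, 0.68, 0.733, -0.002]
wrist_force: [0.5, -0.8, 0.4]
gripper_width: 70.2
```

```bash
python3 -c "
from h import *
go(419.3,27.6,176,4.3)
cal=imaging.get_calibration('wrist');im,d=imaging.camera('wrist');cv2.imwrite('pics/w7.png',im[:,:,::-1])
for r in imaging.tip_of('dosing_syringe_mid','wrist')[:2]:print(r['p'],w(cal,r['centre']))
np.save('pics/w7d.npy',d);np.save('pics/w7c.npy',cal['world_from_camera'])
"
```

```text
at [411.2  27.3 257.7] yaw 4.4 w 70.2 F [ 0.5 -0.8  0.4] t 10.6
 after roll: tool shift [-0.3  8.1 81.7]
 tool shift (no roll) [-0.3  8.1 81.7] roll 0.001 q [-0.64  0.16  0.5   2.28 -0.11  0.73  0.02] quat [-0.001  0.68   0.733 -0.002]
0.88 [419.55202146  24.89736797  14.80354954]
```

View pics/w7.png

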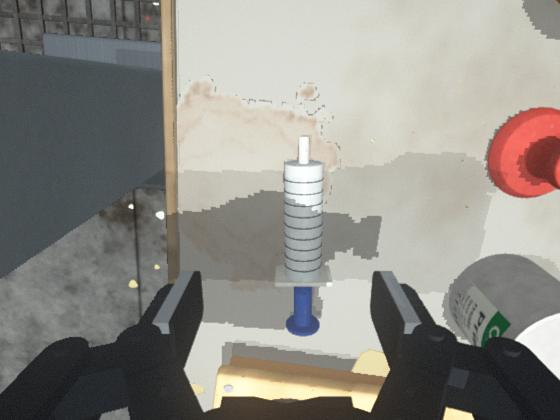

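Call:
drive_tool([
  [[0.06,-0.001,0.008,0.02,0],[0.06,0,0,0.03,0],[0.06,0,0,0.025,0],[0.06,0,0,0.005,0],[0.06,0,0,0,0]],
])

```text
time_s: 11.12
tcp_pos: [419.2, 26.9, 177.7]
tool_rot: [-0.001, 0.68, 0.733, -0.002]
wrist_force: [0.0, 0.2, -0.0]
gripper_width: 60.0
```

Call:
drive_tool([
  [[0.015,0,0,0,0],[0.015,0,0,0,0],[0.015,0,0,0,0],[0.015,0,0,0,0],[0.015,0,0,0,0],[0.015,0,0,0,0],[0.015,0,0,0,0],[0.015,0,0,0,0]],
])

```text
time_s: 11.78
tcp_pos: [421.0, 27.2, 180.3]
tool_rot: [0.001, 0.68, 0.733, 0.002]
wrist_force: [-1.1, -0.6, 6.3]
gripper_width: 21.3
```

Call:
drive_tool([
  [[0.015,0,0,-0.01,0],[0.015,0,0,-0.03,0],[0.015,0,0,-0.03,0],[0.015,0,0,-0.03,0],[0.015,0,0,-0.02,0],[0.015,0,0,0,0],[0.015,0,0,0,0]],
])

```text
time_s: 12.37
tcp_pos: [420.6, 27.1, 300.7]
tool_rot: [0.001, 0.68, 0.733, 0.003]
wrist_force: [-1.0, 0.4, -1.2]
gripper_width: 20.7
```

```bash
python3 -c "
from h import *
go(450.1,288.3,300,93.9)
cal=imaging.get_calibration('wrist');im,d=imaging.camera('wrist');cv2.imwrite('pics/w8.png',im[:,:,::-1])
s=state();t=np.radians(yaw(s));Y=np.array([np.cos(t),np.sin(t),0]);X=np.array([-np.sin(t),np.cos(t),0])
P=cloud(cal,d)-s['tcp_pos'];tz=-P[...,2];tx=P@X;ty=P@Y
for r in imaging.masks_of('dosing_syringe_mid','wrist')[:1]:
  m=r['pixels']&(d>0)&(tz<190)
  print(r['p'],m.sum())
  for a in range(-60,90,8):
    k=m&(tx>=a)&(tx<a+8)
    if k.sum()>5:print(a+4,k.sum(),np.round(np.percentile(ty[k],[2,50,98]),1),np.round(np.percentile(tz[k],[5,50]),1))
"
```

```text
at [420.6  27.1 300.7] yaw 4.4 w 20.7 F [-1.   0.4 -1.2] t 12.37
 after roll: tool shift [-47.2 258.5   0.7]
 tool shift (no roll) [258.2  49.3   0.7] roll -1.563 q [-0.68  0.08  0.54  2.24 -0.06  0.83 -0.02] quat [0.001 0.68  0.733 0.003]
0.82 11436
-56 178 [-4.6  0.9  6.5] [159.7 161.1]
-48 334 [-4.5  0.9  6.4] [159.6 160.8]
-40 191 [-13.8   1.3  15.2] [153.4 154.2]
-32 1499 [-13.6   1.3  16. ] [153.5 156.1]
-24 819 [-9.8  0.9 11.8] [154.3 156.2]
-16 861 [-9.2  1.  11.5] [154.3 156.1]
-8 862 [-8.6  1.4 11.4] [154.2 156. ]
0 897 [-8.8  1.  10.8] [154.4 156.1]
8 951 [-8.7  1.4 11.1] [154.5 156.2]
16 1042 [-9.4  1.  11.8] [154.7 156.4]
24 1112 [-9.6  1.  12. ] [154.8 156.4]
32 1167 [-9.4  1.4 11.9] [154.7 156.6]
40 1113 [-8.8  1.1 11.4] [155.5 163.2]
48 332 [-1.6  1.1  4.2] [163.1 164.4]
56 78 [-1.3  1.5  4.1] [163.4 164.8]
```

View pics/w8.png

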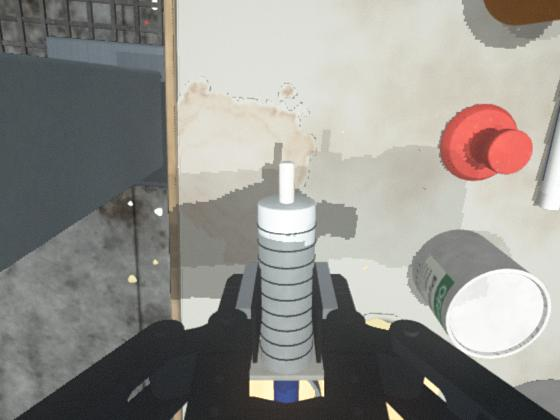

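Call:
drive_tool([
  [[0.015,0.037,0.007,0,0],[0.015,0.037,0.007,0,0],[0.015,0.037,0.007,0,0],[0.015,0.037,0.007,0,0],[0.015,0.037,0.007,0,0],[0.015,0.037,0.007,0,0],[0.015,0.037,0.007,0,0],[0.015,0,0,0,-0.125],[0.015,0,0,0,-0.125],[0.015,0,0,0,-0.125]],
])

```text
time_s: 13.3
tcp_pos: [448.2, 289.8, 296.3]
tool_rot: [-0.001, 0.527, 0.85, -0.002]
wrist_force: [-0.5, -0.9, -0.1]
gripper_width: 20.5
```

Call:
drive_tool([
  [[0.015,0,0,0,-0.125],[0.015,0,0,0,-0.125],[0.015,0,0,0,-0.125],[0.015,0,0,0,-0.125],[0.015,0,0,0,-0.125],[0.015,0,0,0,-0.125],[0.015,0,0,0,-0.125],[0.015,0,0,0,-0.125],[0.015,0,0,0,-0.125],[0.015,0,0,0,-0.063]],
])

```text
time_s: 14.13
tcp_pos: [448.5, 288.4, 296.4]
tool_rot: [-0.002, -0.037, 0.999, -0.001]
wrist_force: [-0.3, 0.8, -0.4]
gripper_width: 20.9
```

```bash
python3 -c "
from h import *
go(452.1,288.4,224,93.9)"
```

```text
at [448.5 288.4 296.4] yaw 94.2 w 20.9 F [-0.3  0.8 -0.4] t 14.13
 after roll: tool shift [-3.6 -0.2 72.4]
 tool shift (no roll) [-3.6 -0.2 72.4] roll 0.005 q [-0.73  0.29  0.09  1.97 -0.04  0.88  1.03] quat [-0.002 -0.037  0.999 -0.001]
```

Call:
drive_tool([
  [[0.015,-0.0036,0,0.015,0.005],[0.015,0,0,0.015,0],[0.015,0,0,0.01,0],[0.015,0,0,0,0],[0.015,0,0,0,0]],
])

```text
time_s: 14.55
tcp_pos: [452.0, 288.7, 256.9]
tool_rot: [-0.002, -0.032, 0.999, -0.001]
wrist_force: [-0.9, 0.6, -0.8]
gripper_width: 20.5
```

```bash
python3 -c "
from h import *
go(452.1,288.4,224,93.9)
im,d=imaging.camera('wrist');cv2.imwrite('pics/w9.png',im[:,:,::-1])"
```

```text
at [452.  288.7 256.9] yaw 93.6 w 20.5 F [-0.9  0.6 -0.8] t 14.55
 after roll: tool shift [-0.1 -0.3 32.9]
 tool shift (no roll) [-0.1 -0.3 32.9] roll -0.005 q [-0.73  0.36  0.09  1.99 -0.04  0.8   1.03] quat [-0.002 -0.032  0.999 -0.001]
```

View pics/w9.png

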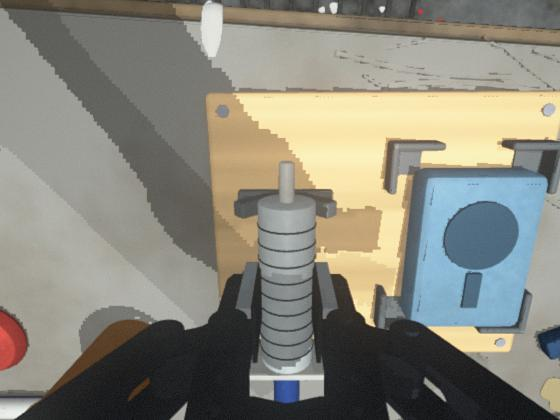

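Call:
drive_tool([
  [[0.015,0,0,0.015,0],[0.015,0,0,0.01,0],[0.015,0,0,0.004,0],[0.015,0,0,0.002,0],[0.015,0,0,0,0]],
])

```text
time_s: 15.02
tcp_pos: [452.6, 289.2, 227.4]
tool_rot: [-0.0, -0.032, 0.999, -0.0]
wrist_force: [-0.1, -0.2, -0.8]
gripper_width: 20.7
```

```bash
python3 -c "
from h import *
go(452.1,288.4,224,93.9)
im,d=imaging.camera('wrist');cv2.imwrite('pics/w10.png',im[:,:,::-1])"
```

```text
at [452.6 289.2 227.4] yaw 93.6 w 20.7 F [-0.1 -0.2 -0.8] t 15.02
 after roll: tool shift [ 0.6 -0.8  3.4]
 tool shift (no roll) [ 0.6 -0.8  3.4] roll -0.005 q [-0.72  0.41  0.09  2.   -0.05  0.74  1.03] quat [-0.    -0.032  0.999 -0.   ]
```

View pics/w10.png

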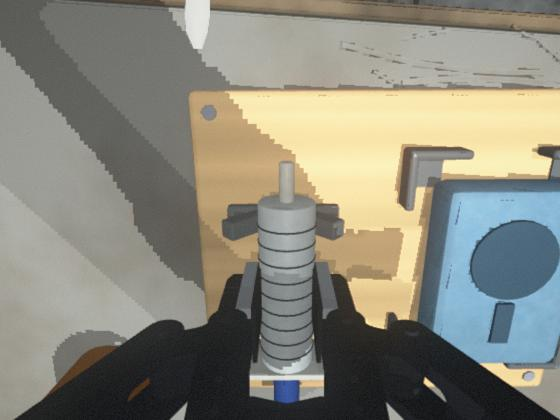

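Call:
drive_tool([
  [[0.015,0,-0.001,0.002,0],[0.015,0,0,0.002,0],[0.015,0,0,0.001,0],[0.015,0,0,0,0]],
])

```text
time_s: 15.4
tcp_pos: [453.7, 288.0, 224.7]
tool_rot: [0.0, -0.032, 1.0, -0.0]
wrist_force: [-1.8, -2.8, 11.0]
gripper_width: 20.6
```

Call:
drive_tool([
  [[0.05,0,0,0,0],[0.05,0,0,0,0],[0.05,0,0,0,0],[0.05,0,0,0,0],[0.05,0,0,-0.015,0],[0.05,0,0,-0.03,0],[0.05,0,0,-0.04,0],[0.05,0,0,0,0]],
])

```text
time_s: 16.07
tcp_pos: [455.7, 290.2, 314.7]
tool_rot: [0.006, -0.032, 0.999, 0.004]
wrist_force: [0.2, 0.8, 2.2]
gripper_width: 49.6
```

```bash
python3 -c "
from h import *
go(559.3,-19.9,300,90)
cal=imaging.get_calibration('wrist')
im,d=imaging.camera('wrist');cv2.imwrite('pics/w11.png',im[:,:,::-1])
for r in imaging.tip_of('dosing_syringe_mid','wrist')[:2]:
  p=w(cal,r['centre']);print(r['p'],p,brd(p,*M))
"
```

```text
at [455.7 290.2 314.7] yaw 93.6 w 49.6 F [0.2 0.8 2.2] t 16.07
 after roll: tool shift [-103.6 -310.1   14.7]
 tool shift (no roll) [ -83.8 -316.    14.7] roll 0.063 q [-0.73  0.28  0.1   1.95 -0.03  0.9   1.02] quat [ 0.006 -0.032  0.999  0.004]
0.69 [453.45617165 283.58934074  58.99708112] (np.float64(3.0261663761475113), np.float64(-54.94371917754451))
```

View pics/w11.png

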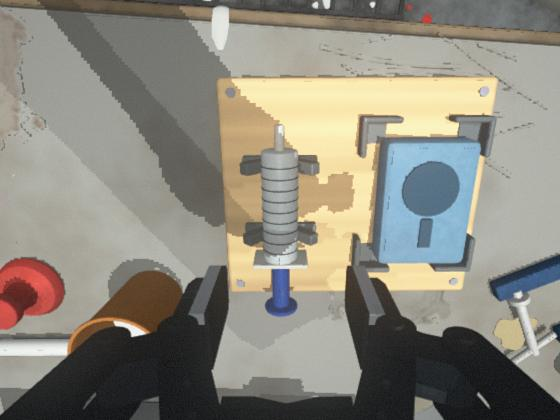

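Call:
drive_tool([
  [[0.0854,-0.009,-0.03,0,0.063],[0.0854,-0.011,-0.035,0,0],[0.0854,-0.011,-0.035,0,0],[0.0854,-0.011,-0.035,0,0],[0.0854,-0.011,-0.035,0,0],[0.0854,-0.012,-0.035,0,0],[0.0854,-0.012,-0.035,0,0],[0.0854,-0.012,-0.035,0,0],[0.0854,-0.012,-0.034,0,0],[0.0854,0,0,0,0]],
])

```text
time_s: 17.0
tcp_pos: [556.3, -29.7, 306.6]
tool_rot: [0.0, 0.006, 1.0, -0.003]
wrist_force: [0.6, -0.5, -0.6]
gripper_width: 85.4
```

```bash
python3 -c "
from h import *
go(559.3,-19.9,210,90)
im,d=imaging.camera('wrist');cv2.imwrite('pics/w12.png',im[:,:,::-1])
im,d=imaging.camera('side');cv2.imwrite('pics/s12.png',im[:,:,::-1])
"
```

```text
at [556.3 -29.7 306.6] yaw 89.3 w 85.4 F [ 0.6 -0.5 -0.6] t 17.0
 after roll: tool shift [-3.   9.8 96.6]
 tool shift (no roll) [-2.8  9.9 96.6] roll -0.013 q [-0.27  0.33  0.29  1.92 -0.11  0.91  1.63] quat [ 0.     0.006  1.    -0.003]
```

View pics/w12.png

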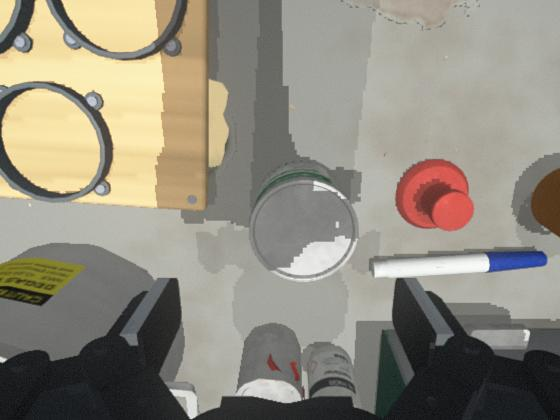

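View pics/s12.png

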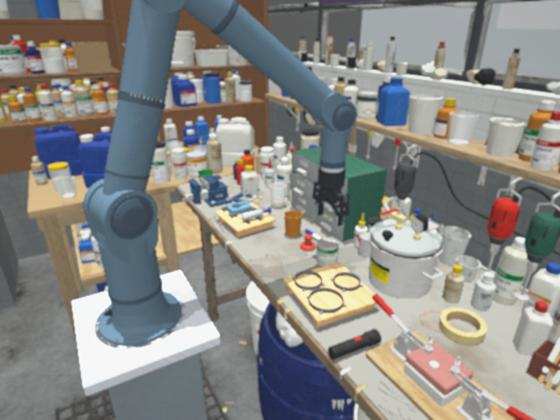

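Call:
drive_tool([
  [[0.0854,-0.003,0.01,0,-0.012],[0.0854,0,0,0.03,0],[0.0854,0,0,0.02,0],[0.0854,0,0,0,0],[0.0854,0,0,0,0]],
])

```text
time_s: 17.52
tcp_pos: [557.6, -7.3, 256.0]
tool_rot: [-0.002, -0.008, 1.0, 0.0]
wrist_force: [-0.6, -0.7, 0.2]
gripper_width: 85.7
```

```bash
python3 -c "
from h import *
go(559.3,-19.9,193,90)
im,d=imaging.camera('wrist');cv2.imwrite('pics/w13.png',im[:,:,::-1])
"
```

```text
at [557.6  -7.3 256. ] yaw 90.9 w 85.7 F [-0.6 -0.7  0.2] t 17.52
 after roll: tool shift [ -1.7 -12.6  63. ]
 tool shift (no roll) [ -1.4 -12.7  63. ] roll 0.017 q [-0.28  0.4   0.26  1.94 -0.14  0.82  1.64] quat [-0.002 -0.008  1.     0.   ]
```

View pics/w13.png

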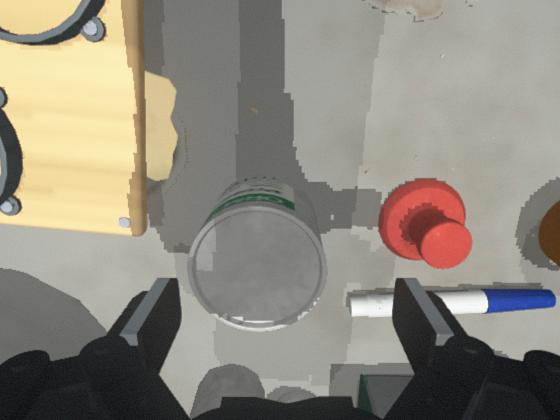

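Call:
drive_tool([
  [[0.0854,-0.0015,-0.0125,0,0.015],[0.0854,0,0,0,0],[0.0854,0,0,0,0],[0.0854,0,0,0,0],[0.0854,0,0,0,0]],
])

```text
time_s: 17.98
tcp_pos: [560.7, -22.7, 258.3]
tool_rot: [0.001, 0.002, 1.0, 0.0]
wrist_force: [-0.1, -0.9, 0.2]
gripper_width: 85.3
```

```bash
python3 -c "
from h import *
go(559.3,-19.9,193,90)
im,d=imaging.camera('wrist');cv2.imwrite('pics/w14.png',im[:,:,::-1])
go(559.3,-19.9,193,90)
"
```

```text
at [560.7 -22.7 258.3] yaw 89.8 w 85.3 F [-0.1 -0.9  0.2] t 17.98
 after roll: tool shift [ 1.4  2.8 65.3]
 tool shift (no roll) [ 1.4  2.8 65.3] roll -0.003 q [-0.26  0.4   0.27  1.94 -0.14  0.82  1.65] quat [0.001 0.002 1.    0.   ]
at [560.6 -22.5 258.1] yaw 89.8 w 85.2 F [-0.3 -0.1  0.6] t 18.03
 after roll: tool shift [ 1.3  2.6 65.1]
 tool shift (no roll) [ 1.3  2.6 65.1] roll -0.003 q [-0.26  0.4   0.27  1.94 -0.14  0.82  1.65] quat [0.    0.001 1.    0.   ]
```

View pics/w14.png

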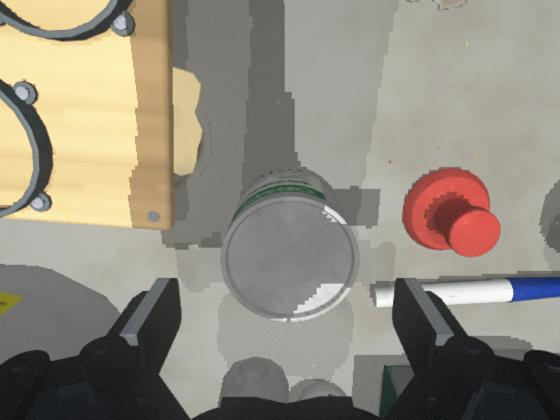

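Call:
drive_tool([
  [[0.0854,0.001,0.002,0.02,0],[0.0854,0,0,0.025,0],[0.0854,0,0,0.015,0],[0.0854,0,0,0.005,0],[0.0854,0,0,0,0],[0.0854,0,0,0,0]],
])

```text
time_s: 18.53
tcp_pos: [559.8, -20.5, 193.0]
tool_rot: [0.0, 0.001, 1.0, -0.0]
wrist_force: [0.3, -0.9, -0.8]
gripper_width: 84.9
```

Call:
drive_tool([
  [[0.055,0,0,0,0],[0.055,0,0,0,0],[0.055,0,0,0,0],[0.055,0,0,0,0],[0.055,0,0,0,0]],
])

```text
time_s: 18.95
tcp_pos: [560.6, -20.7, 194.5]
tool_rot: [0.002, 0.001, 1.0, 0.0]
wrist_force: [-1.7, 0.3, 5.6]
gripper_width: 65.1
```

```bash
python3 -c "
from h import *
go(412.3,-216,300,-5)
im,d=imaging.camera('wrist');cv2.imwrite('pics/w15.png',im[:,:,::-1])
"
```

```text
at [560.6 -20.7 194.5] yaw 89.8 w 65.1 F [-1.7  0.3  5.6] t 18.95
 after roll: tool shift [-207.5 -130.7 -105.5]
 tool shift (no roll) [ 147.8 -195.8 -105.5] roll 1.655 q [-0.24  0.51  0.24  1.96 -0.18  0.69  1.68] quat [0.002 0.001 1.    0.   ]
```

View pics/w15.png

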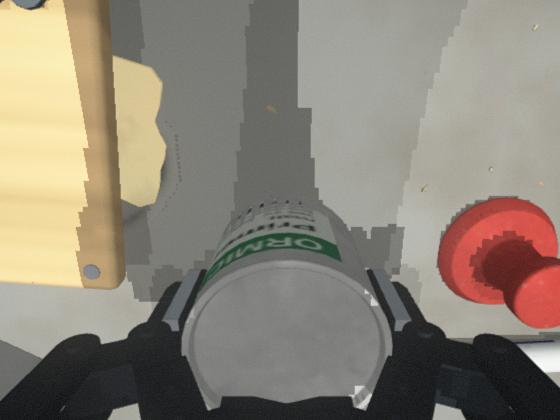

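Call:
drive_tool([
  [[0.055,0,0,-0.02,0],[0.055,0,0,-0.035,0],[0.055,0,0,-0.03,0],[0.055,0,0,-0.02,0],[0.055,0.03,0,0,0],[0.055,0.03,-0.02,0,0],[0.055,0.025,-0.03,0,0],[0.055,0.025,-0.03,0,0],[0.055,0.02,-0.03,0,0],[0.055,0.018,-0.03,0,0]],
])

```text
time_s: 19.83
tcp_pos: [408.5, -160.9, 297.2]
tool_rot: [-0.001, 0.001, 1.0, 0.001]
wrist_force: [0.9, -0.5, -2.5]
gripper_width: 65.0
```

Call:
drive_tool([
  [[0.055,0,-0.03,0,0],[0.055,0,-0.026,0,0],[0.055,0,0,0,0.125],[0.055,0,0,0,0.125],[0.055,0,0,0,0.125],[0.055,0,0,0,0.125],[0.055,0,0,0,0.125],[0.055,0,0,0,0.125],[0.055,0,0,0,0.125],[0.055,0,0,0,0.125]],
])

```text
time_s: 20.67
tcp_pos: [410.3, -215.8, 297.2]
tool_rot: [-0.001, 0.483, 0.875, 0.0]
wrist_force: [-0.3, -0.1, -2.5]
gripper_width: 64.9
```

Call:
drive_tool([
  [[0.055,0,0,0,0.125],[0.055,0,0,0,0.125],[0.055,0,0,0,0.125],[0.055,0,0,0,0.125],[0.055,0,0,0,0.125],[0.055,0,0,0,0.03],[0.055,0,0,0,0],[0.055,0,0,0,0]],
])

```text
time_s: 21.33
tcp_pos: [410.5, -215.8, 297.4]
tool_rot: [-0.0, 0.737, 0.676, -0.0]
wrist_force: [-0.6, 0.1, -2.8]
gripper_width: 65.1
```

```bash
python3 -c "
from h import *
go(412.3,-216,300,-5)
im,d=imaging.camera('wrist');cv2.imwrite('pics/w16.png',im[:,:,::-1])
"
```

```text
at [ 410.5 -215.8  297.4] yaw -4.9 w 65.1 F [-0.6  0.1 -2.8] t 21.33
 after roll: tool shift [-0.   1.8 -2.6]
 tool shift (no roll) [-0.   1.8 -2.6] roll 0.001 q [-0.21  0.19  0.67  2.15 -0.16  0.84  0.46] quat [-0.     0.737  0.676 -0.   ]
```

View pics/w16.png

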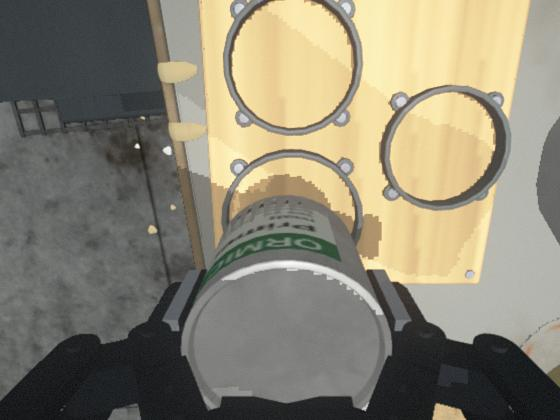

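Call:
drive_tool([
  [[0.055,0,0.0018,0.02,0],[0.055,0,0,0.02,0],[0.055,0,0,0.005,0],[0.055,0,0,0,0],[0.055,0,0,0,0]],
])

```text
time_s: 21.8
tcp_pos: [412.6, -216.4, 252.8]
tool_rot: [-0.0, 0.737, 0.676, -0.0]
wrist_force: [-0.1, -0.4, -2.5]
gripper_width: 64.9
```

```bash
python3 -c "
from h import *
go(412.3,-216,231,-5)
im,d=imaging.camera('wrist');cv2.imwrite('pics/w17.png',im[:,:,::-1])
im,d=imaging.camera('side');cv2.imwrite('pics/s17.png',cv2.resize(im[200:350,240:440,::-1],None,fx=3,fy=3))
"
```

```text
at [ 412.6 -216.4  252.8] yaw -5.0 w 64.9 F [-0.1 -0.4 -2.5] t 21.8
 after roll: tool shift [ 0.4 -0.3 21.8]
 tool shift (no roll) [ 0.4 -0.3 21.8] roll 0.0 q [-0.17  0.29  0.63  2.17 -0.25  0.75  0.54] quat [-0.     0.737  0.676 -0.   ]
```

View pics/w17.png

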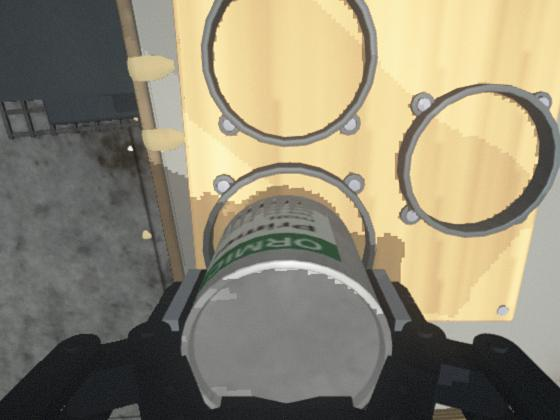

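View pics/s17.png

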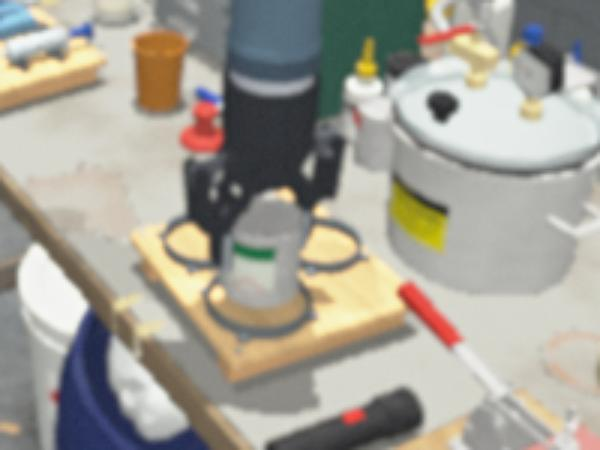

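Call:
drive_tool([
  [[0.055,0,0,0.01,0],[0.055,0,0,0.008,0],[0.055,0,0,0.002,0],[0.055,0,0,0.002,0],[0.055,0,0,0.001,0],[0.055,0,0,0,0]],
])

```text
time_s: 22.4
tcp_pos: [412.4, -216.3, 230.5]
tool_rot: [-0.002, 0.737, 0.676, 0.0]
wrist_force: [-5.0, 3.7, 9.9]
gripper_width: 64.8
```

Call:
drive_tool([
  [[0.085,0,0,0,0],[0.085,0,0,0,0],[0.085,0,0,0,0],[0.085,0,0,0,0],[0.085,0,0,-0.02,0],[0.085,0,0,-0.03,0],[0.085,0,0,-0.035,0],[0.06,0,0,0,0],[0.06,0,0,0,0]],
])

```text
time_s: 23.15
tcp_pos: [413.9, -216.8, 316.8]
tool_rot: [0.002, 0.737, 0.676, 0.002]
wrist_force: [0.1, 0.6, -0.6]
gripper_width: 63.4
```

```bash
python3 -c "
from h import *
go(555.3,80.5,310,90)
cal=imaging.get_calibration('wrist')
im,d=imaging.camera('wrist');cv2.imwrite('pics/w18.png',im[:,:,::-1])
for r in imaging.tip_of('primer_tin_mid','wrist')[:2]:
  p=w(cal,r['centre']);print(r['p'],p,brd(p,*PR))
"
```

```text
at [ 413.9 -216.8  316.8] yaw -5.0 w 63.4 F [ 0.1  0.6 -0.6] t 23.15
 after roll: tool shift [-141.4  297.3    6.8]
 tool shift (no roll) [308.5 115.1   6.8] roll -1.658 q [-0.24  0.16  0.69  2.13 -0.14  0.88  0.44] quat [0.002 0.737 0.676 0.002]
```

View pics/w18.png

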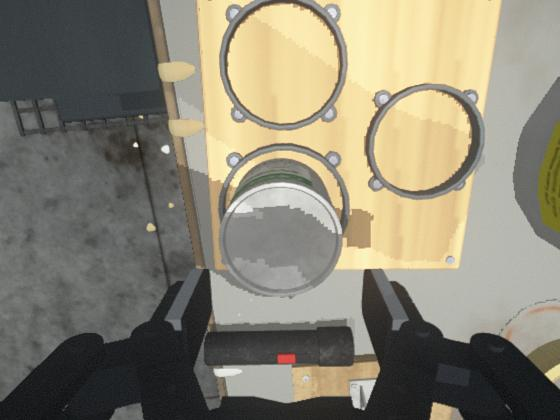

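Call:
drive_tool([
  [[0.05,0.034,0.01,0,0],[0.05,0.034,0.012,0,0],[0.05,0.034,0.013,0,0],[0.05,0.034,0.013,0,0],[0.05,0.034,0.013,0,0],[0.05,0.034,0.013,0,0],[0.05,0.034,0.013,0,0],[0.05,0.034,0.014,0,0],[0.05,0.034,0.014,0,0],[0.05,0,0,0,-0.125]],
])

```text
time_s: 24.08
tcp_pos: [555.4, 88.5, 312.5]
tool_rot: [-0.001, 0.689, 0.725, 0.001]
wrist_force: [-0.3, 1.0, -0.7]
gripper_width: 50.3
```

Call:
drive_tool([
  [[0.05,0,0,0,-0.125],[0.05,0,0,0,-0.125],[0.05,0,0,0,-0.125],[0.05,0,0,0,-0.125],[0.05,0,0,0,-0.125],[0.05,0,0,0,-0.125],[0.05,0,0,0,-0.125],[0.05,0,0,0,-0.125],[0.05,0,0,0,-0.125],[0.05,0,0,0,-0.125]],
])

```text
time_s: 24.92
tcp_pos: [552.9, 78.4, 312.0]
tool_rot: [-0.002, 0.138, 0.99, -0.001]
wrist_force: [0.5, 0.3, -0.5]
gripper_width: 50.1
```

Call:
drive_tool([
  [[0.05,0,0,0.02,-0.125],[0.05,0,0,0.02,-0.125],[0.05,0,0,0.02,-0.03],[0.05,0,0,0,0],[0.05,0,0,0,0],[0.05,0,0,0,0]],
])

```text
time_s: 25.42
tcp_pos: [553.8, 78.5, 254.2]
tool_rot: [-0.001, 0.002, 1.0, -0.0]
wrist_force: [-0.2, -0.4, 0.5]
gripper_width: 50.3
```

```bash
python3 -c "
from h import *
go(555.3,80.5,200,90)
cal=imaging.get_calibration('wrist')
im,d=imaging.camera('wrist');cv2.imwrite('pics/w19.png',im[:,:,::-1])
for r in imaging.tip_of('knob_cast_mid','wrist')[:2]:
  p=w(cal,r['centre']);print(r['p'],p)
"
```

```text
at [553.8  78.5 254.2] yaw 89.8 w 50.3 F [-0.2 -0.4  0.5] t 25.42
 after roll: tool shift [-1.5  2.  54.2]
 tool shift (no roll) [-1.5  2.1 54.2] roll -0.004 q [-0.36  0.4   0.17  1.94 -0.09  0.81  1.43] quat [-0.001  0.002  1.    -0.   ]
0.66 [554.93562405  76.88053999  22.27879012]
```

View pics/w19.png

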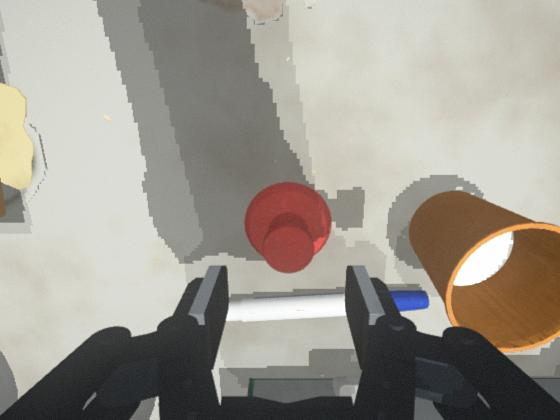

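Call:
drive_tool([
  [[0.05,-0.0015,0.001,0.02,0],[0.05,0,0,0.02,0],[0.05,0,0,0.014,0],[0.05,0,0,0.005,0],[0.05,0,0,0,0],[0.05,0,0,0,0]],
])

```text
time_s: 26.02
tcp_pos: [556.0, 79.7, 196.6]
tool_rot: [0.001, 0.001, 1.0, 0.0]
wrist_force: [0.0, 0.1, -0.4]
gripper_width: 49.8
```

Call:
drive_tool([
  [[0.02,0,0,0,0],[0.02,0,0,0,0],[0.02,0,0,0,0],[0.02,0,0,0,0],[0.02,0,0,0,0],[0.02,0,0,0,0]],
])

```text
time_s: 26.52
tcp_pos: [556.3, 79.8, 197.3]
tool_rot: [0.001, 0.001, 1.0, 0.0]
wrist_force: [-1.3, -0.3, 5.8]
gripper_width: 23.9
```

```bash
python3 -c "
from h import *
go(420.4,-123,300,-5)
im,d=imaging.camera('wrist');cv2.imwrite('pics/w20.png',im[:,:,::-1])
"
```

```text
at [556.3  79.8 197.3] yaw 89.8 w 23.9 F [-1.3 -0.3  5.8] t 26.52
 after roll: tool shift [-213.9 -117.7 -102.7]
 tool shift (no roll) [ 135.3 -203.2 -102.7] roll 1.655 q [-0.35  0.5   0.16  1.95 -0.12  0.7   1.45] quat [0.001 0.001 1.    0.   ]
```

View pics/w20.png

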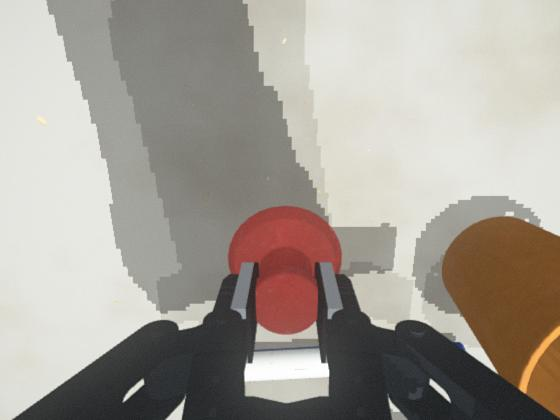

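Call:
drive_tool([
  [[0.02,0,0,-0.02,0],[0.02,0,0,-0.03,0],[0.02,0,0,-0.03,0],[0.02,0,0,-0.02,0],[0.02,0,0,0,0],[0.02,0,0,0,0]],
])

```text
time_s: 27.07
tcp_pos: [555.9, 79.6, 297.2]
tool_rot: [0.002, 0.001, 1.0, 0.0]
wrist_force: [-0.3, -1.0, -0.6]
gripper_width: 23.8
```

```bash
python3 -c "
from h import *
go(420.4,-123,300,-5)
im,d=imaging.camera('wrist');cv2.imwrite('pics/w21.png',im[:,:,::-1])
im,d=imaging.camera('side');cv2.imwrite('pics/s21.png',cv2.resize(im[130:330,200:440,::-1],None,fx=3,fy=3))
"
```

```text
at [555.9  79.6 297.2] yaw 89.8 w 23.8 F [-0.3 -1.  -0.6] t 27.07
 after roll: tool shift [-213.7 -117.4   -2.8]
 tool shift (no roll) [ 135.  -203.    -2.8] roll 1.655 q [-0.37  0.34  0.18  1.91 -0.08  0.89  1.42] quat [0.002 0.001 1.    0.   ]
```

View pics/w21.png

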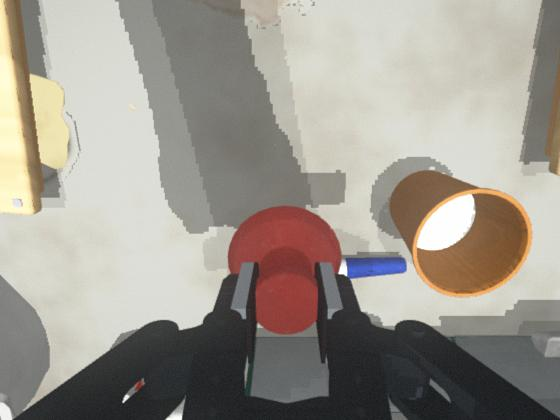

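View pics/s21.png

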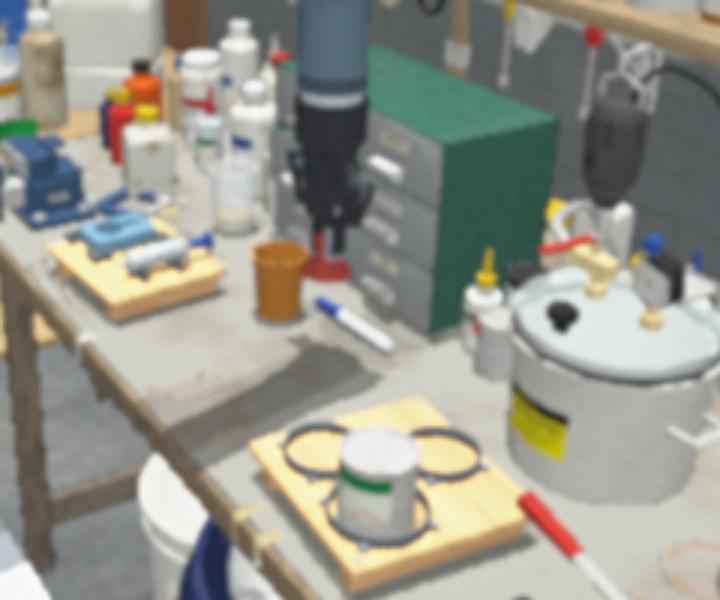

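Knob held upright. Bring it to its ring.

Call:
drive_tool([
  [[0.02,0.02,-0.025,0,0],[0.02,0.024,-0.033,0,0],[0.02,0.024,-0.033,0,0],[0.02,0.024,-0.033,0,0],[0.02,0.022,-0.033,0,0],[0.02,0.021,-0.033,0,0],[0.02,0,-0.013,0,0],[0.02,0,0,0,0.125],[0.02,0,0,0,0.125],[0.02,0,0,0,0.125]],
])

```text
time_s: 28.0
tcp_pos: [418.5, -123.5, 294.0]
tool_rot: [-0.002, 0.192, 0.981, -0.0]
wrist_force: [0.9, 1.1, -0.5]
gripper_width: 24.0
```

Call:
drive_tool([
  [[0.02,0,0,0,0.125],[0.02,0,0,0,0.125],[0.02,0,0,0,0.125],[0.02,0,0,0,0.125],[0.02,0,0,0,0.125],[0.02,0,0,0,0.125],[0.02,0,0,0,0.125],[0.02,0,0,0,0.125],[0.02,0,0,0,0.125],[0.02,0,0,0,0.125]],
])

```text
time_s: 28.83
tcp_pos: [418.7, -122.8, 294.0]
tool_rot: [-0.001, 0.729, 0.684, -0.002]
wrist_force: [0.0, 0.7, -1.0]
gripper_width: 24.1
```

Call:
drive_tool([
  [[0.02,0,0,0.015,0.03],[0.02,0,0,0.015,0],[0.02,0,0,0.01,0],[0.02,0,0,0,0],[0.02,0,0,0,0]],
])

```text
time_s: 29.25
tcp_pos: [418.9, -122.9, 254.4]
tool_rot: [-0.001, 0.737, 0.676, -0.002]
wrist_force: [0.6, 0.6, -0.1]
gripper_width: 23.6
```

```bash
python3 -c "
from h import *
go(420.4,-123,233.3,-5)
im,d=imaging.camera('wrist');cv2.imwrite('pics/w22.png',im[:,:,::-1])
"
```

```text
at [ 418.9 -122.9  254.4] yaw -5.0 w 23.6 F [ 0.6  0.6 -0.1] t 29.25
 after roll: tool shift [ 0.   1.5 21.1]
 tool shift (no roll) [ 0.   1.5 21.1] roll 0.0 q [-0.23  0.21  0.45  2.23 -0.13  0.73  0.23] quat [-0.001  0.737  0.676 -0.002]
```

View pics/w22.png

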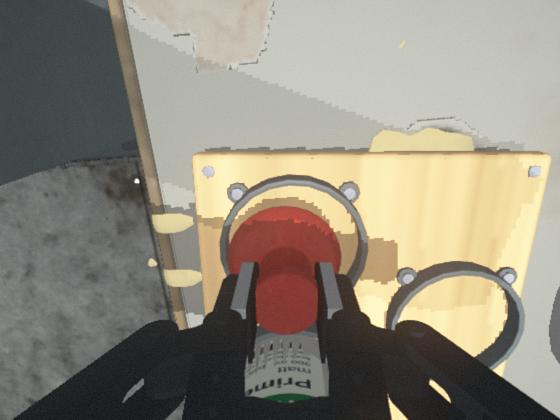

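Call:
drive_tool([
  [[0.02,0,0.002,0.008,0],[0.02,0,0,0.008,0],[0.02,0,0,0.003,0],[0.02,0,0,0.002,0],[0.02,0,0,0.001,0],[0.02,0,0,0,0]],
])

```text
time_s: 29.8
tcp_pos: [421.7, -123.2, 233.6]
tool_rot: [-0.0, 0.737, 0.676, -0.0]
wrist_force: [-0.8, -0.0, -0.8]
gripper_width: 23.5
```

```bash
python3 -c "
from h import *
go(420.4,-123,233.3,-5)
im,d=imaging.camera('wrist');cv2.imwrite('pics/w23.png',im[:,:,::-1])
"
```

```text
at [ 421.7 -123.2  233.6] yaw -5.0 w 23.5 F [-0.8 -0.  -0.8] t 29.8
 after roll: tool shift [ 0.1 -1.3  0.3]
 tool shift (no roll) [ 0.1 -1.3  0.3] roll 0.0 q [-0.21  0.26  0.44  2.23 -0.17  0.68  0.26] quat [-0.     0.737  0.676 -0.   ]
```

View pics/w23.png

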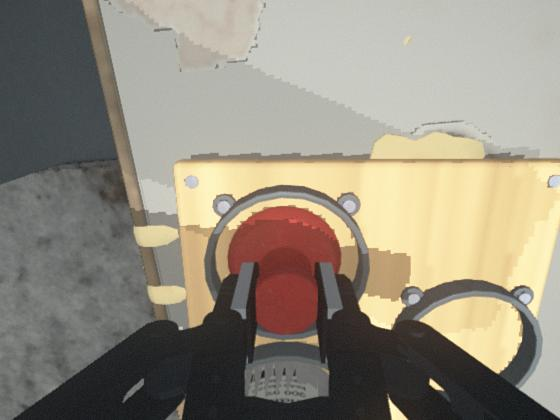

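In the ring, centred at (286,260); a last millimetre or two down, then release.

Call:
drive_tool([
  [[0.02,0,0,0.001,0],[0.02,0,0,0.001,0],[0.02,0,0,0.001,0],[0.02,0,0,0,0]],
])

```text
time_s: 30.18
tcp_pos: [422.3, -123.6, 233.1]
tool_rot: [-0.001, 0.737, 0.675, 0.0]
wrist_force: [-7.6, 1.5, 23.8]
gripper_width: 23.8
```

Call:
drive_tool([
  [[0.055,0,0,-0.001,0],[0.055,0,0,0,0],[0.055,0,0,0,0],[0.055,0,0,0,0],[0.055,0,0,-0.02,0],[0.055,0,0,-0.03,0],[0.055,0,0,-0.035,0],[0.055,0,0,0,0],[0.055,0,0,0,0]],
])

```text
time_s: 30.93
tcp_pos: [422.9, -123.4, 318.5]
tool_rot: [0.002, 0.737, 0.676, 0.002]
wrist_force: [-0.0, 0.5, -0.2]
gripper_width: 55.1
```

```bash
python3 -c "
from h import *
go(560,183,330,90)
im,d=imaging.camera('wrist');cv2.imwrite('pics/w24.png',im[:,:,::-1])
"
```

```text
at [ 422.9 -123.4  318.5] yaw -5.0 w 55.1 F [-0.   0.5 -0.2] t 30.93
 after roll: tool shift [-137.1  306.4  -11.5]
 tool shift (no roll) [317.2 110.  -11.5] roll -1.658 q [-0.26  0.09  0.48  2.18 -0.05  0.88  0.16] quat [0.002 0.737 0.676 0.002]
```

View pics/w24.png

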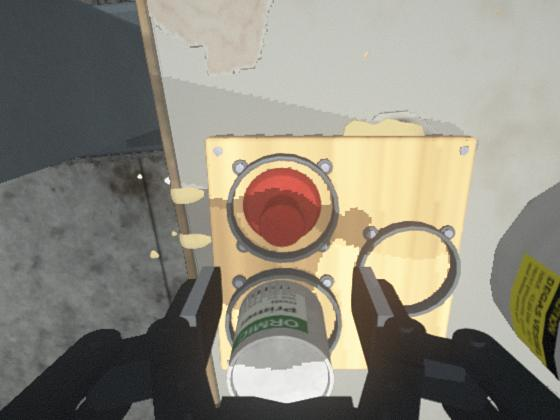

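Call:
drive_tool([
  [[0.0854,0.032,0.01,-0.002,0],[0.0854,0.032,0.011,-0.002,0],[0.0854,0.032,0.011,-0.002,0],[0.0854,0.032,0.011,-0.002,0],[0.0854,0.032,0.011,-0.002,0],[0.0854,0.032,0.011,-0.002,0],[0.0854,0.032,0.011,0,0],[0.0854,0.032,0.011,0,0],[0.0854,0.032,0.011,0,0],[0.0854,0.029,0.012,0,-0.03]],
])

```text
time_s: 31.82
tcp_pos: [558.2, 185.2, 325.7]
tool_rot: [-0.001, 0.726, 0.687, -0.002]
wrist_force: [0.2, 0.2, 0.6]
gripper_width: 85.7
```

Call:
drive_tool([
  [[0.0854,0,0,0,-0.125],[0.0854,0,0,0,-0.125],[0.0854,0,0,0,-0.125],[0.0854,0,0,0,-0.125],[0.0854,0,0,0,-0.125],[0.0854,0,0,0,-0.125],[0.0854,0,0,0,-0.125],[0.0854,0,0,0,-0.125],[0.0854,0,0,0,-0.125],[0.0854,0,0,0,-0.125]],
])

```text
time_s: 32.65
tcp_pos: [557.9, 182.7, 325.5]
tool_rot: [-0.002, 0.185, 0.983, -0.001]
wrist_force: [0.4, 0.3, 0.1]
gripper_width: 85.6
```

Call:
drive_tool([
  [[0.0854,0,0,0.01,-0.125],[0.0854,0,0,0.01,-0.125],[0.0854,0,0,0.01,-0.125],[0.0854,0,0,0,0],[0.0854,0,0,0,0],[0.0854,0,0,0,0]],
])

```text
time_s: 33.15
tcp_pos: [558.6, 182.9, 297.6]
tool_rot: [-0.001, 0.003, 1.0, -0.0]
wrist_force: [0.5, 0.2, -0.1]
gripper_width: 85.0
```

```bash
python3 -c "
from h import *
go(560,183,225,90)
cal=imaging.get_calibration('wrist')
im,d=imaging.camera('wrist');cv2.imwrite('pics/w25.png',im[:,:,::-1])
for r in imaging.tip_of('clean_cup_mid','wrist')[:2]:
  p=w(cal,r['centre']);print(r['p'],p)
P=cloud(cal,d);m=(P[...,2]>73)&(P[...,2]<84)&(abs(P[...,0]-560)<50)&(abs(P[...,1]-183)<50)&(d>0)
print(m.sum(),cv2.minEnclosingCircle(P[m][:,:2].astype(np.float32)))
"
```

```text
at [558.6 182.9 297.6] yaw 89.7 w 85.0 F [ 0.5  0.2 -0.1] t 33.15
 after roll: tool shift [-1.4  0.1 72.6]
 tool shift (no roll) [-1.4  0.1 72.6] roll -0.005 q [-0.37  0.39 -0.02  1.84  0.01  0.92  1.17] quat [-0.001  0.003  1.    -0.   ]
0.65 [560.48860715 179.0439563   39.97439619]
2539 ((561.0437622070312, 182.6986083984375), 33.30617904663086)
```

View pics/w25.png

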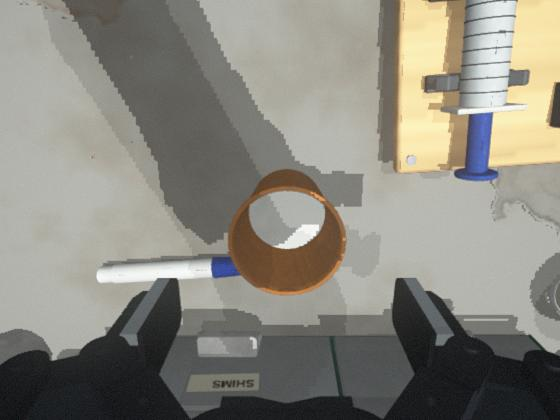

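Call:
drive_tool([
  [[0.0854,-0.0015,0,0.025,0],[0.0854,0,0,0.03,0],[0.0854,0,0,0.02,0],[0.0854,0,0,0.006,0],[0.0854,0,0,0,0],[0.0854,0,0,0,0]],
])

```text
time_s: 33.75
tcp_pos: [560.9, 183.3, 218.5]
tool_rot: [0.001, 0.002, 1.0, 0.0]
wrist_force: [0.4, 0.1, 0.5]
gripper_width: 85.5
```

Call:
drive_tool([
  [[0.055,0,0,0,0],[0.055,0,0,0,0],[0.055,0,0,0,0],[0.055,0,0,0,0],[0.055,0,0,0,0]],
])

```text
time_s: 34.17
tcp_pos: [562.0, 183.4, 220.4]
tool_rot: [0.003, 0.002, 1.0, 0.001]
wrist_force: [0.6, -1.1, 5.6]
gripper_width: 63.2
```

```bash
python3 -c "
from h import *
go(507.5,-178.5,330,85)
im,d=imaging.camera('wrist');cv2.imwrite('pics/w26.png',im[:,:,::-1])
"
```

```text
at [562.  183.4 220.4] yaw 89.8 w 63.2 F [ 0.6 -1.1  5.6] t 34.17
 after roll: tool shift [  22.8 -365.3 -109.6]
 tool shift (no roll) [  53.4 -362.1 -109.6] roll 0.084 q [-0.37  0.5  -0.02  1.87  0.02  0.77  1.17] quat [0.003 0.002 1.    0.001]
```

View pics/w26.png

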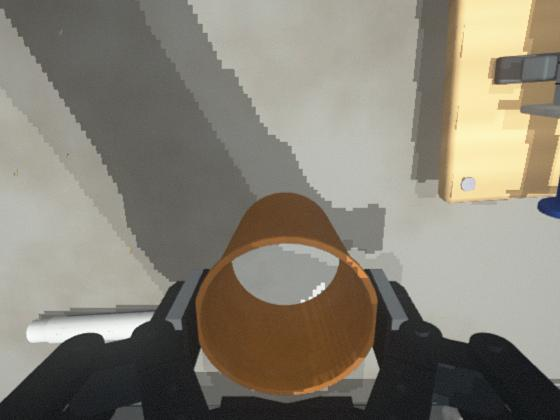

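```bash
python3 -c "
from h import *
W=np.load('pics/W0.npy')
for z0,z1 in((40,100),(100,160),(160,300)):
  m=(W[...,2]>z0)&(W[...,2]<z1)&(W[...,0]<700)&(W[...,0]>380)&(W[...,1]<-20)&(W[...,1]>-400)
  p=W[m];r=np.hypot(p[:,0]-507.5,p[:,1]+178.5);
  if len(r): i=np.argsort(r)[:3];print(z0,len(r),r[i],p[i])
"
```

```text
40 1787 [ 2.51202007  8.17648472 10.55822995] [[ 510.00988127 -178.60363809   40.42024051]
 [ 515.66162971 -178.99264871   40.18507624]
 [ 498.78401617 -172.54115402   40.07895164]]
100 2393 [77.72274743 78.00887813 78.11280868] [[ 584.73401081 -187.20247337  129.75146745]
 [ 584.41201728 -191.53559223  131.66710731]
 [ 583.44924481 -196.75713812  137.12847117]]
160 771 [90.13861006 90.246448   90.48321046] [[ 593.9798029  -203.92071428  176.54775654]
 [ 593.61850646 -205.48192398  178.39899631]
 [ 594.60342502 -202.999076    173.41040415]]
```

Call:
drive_tool([
  [[0.055,0,0,-0.02,0],[0.055,0,0,-0.035,0],[0.055,0,0,-0.035,0],[0.055,0,0,-0.03,0],[0.055,0,0,0,0.084],[0.055,0,0,0,0],[0.055,0,0,0,0]],
])

```text
time_s: 34.8
tcp_pos: [560.0, 183.0, 338.0]
tool_rot: [0.0, 0.042, 0.999, 0.0]
wrist_force: [-1.0, -0.2, -1.5]
gripper_width: 63.2
```

```bash
python3 -c "
from h import *
go(507.5,-178.5,335,85)
im,d=imaging.camera('wrist');cv2.imwrite('pics/w27.png',im[:,:,::-1])
"
```

```text
at [560. 183. 338.] yaw 85.1 w 63.2 F [-1.  -0.2 -1.5] t 34.8
 after roll: tool shift [  20.8 -364.7    3. ]
 tool shift (no roll) [  21.7 -364.6    3. ] roll 0.002 q [-0.38  0.34 -0.01  1.81  0.    0.99  1.1 ] quat [0.    0.042 0.999 0.   ]
```

View pics/w27.png

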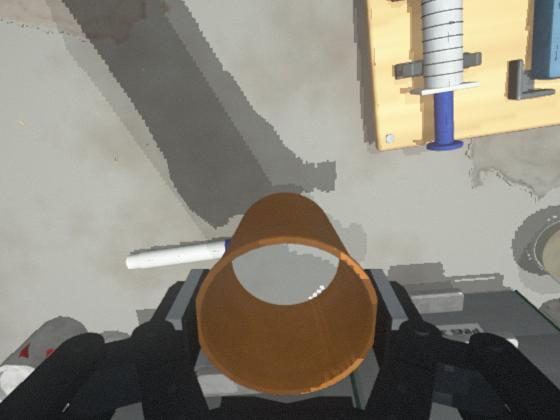

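Call:
drive_tool([
  [[0.055,0.012,-0.03,0,0],[0.055,0.01,-0.036,0,0],[0.055,0,-0.037,0,0],[0.055,0,-0.037,0,0],[0.055,0,-0.037,0,0],[0.055,0,-0.037,0,0],[0.055,0,-0.037,0,0],[0.055,0,-0.037,0,0],[0.055,0,-0.037,0,0],[0.055,0,-0.037,0,0]],
])

```text
time_s: 35.68
tcp_pos: [505.8, -177.2, 335.9]
tool_rot: [-0.002, 0.043, 0.999, 0.0]
wrist_force: [1.5, 0.4, -0.3]
gripper_width: 63.0
```

Call:
drive_tool([
  [[0.055,0,0,0,0],[0.055,0,0,0,0],[0.055,0,0,0,0],[0.055,0,0,0,0]],
])

```text
time_s: 36.02
tcp_pos: [507.1, -173.8, 336.6]
tool_rot: [-0.001, 0.042, 0.999, 0.001]
wrist_force: [0.3, -0.8, 0.2]
gripper_width: 63.1
```

```bash
python3 -c "
from h import *
go(507.5,-178.5,256,85)
im,d=imaging.camera('wrist');cv2.imwrite('pics/w28.png',im[:,:,::-1])
"
```

```text
at [ 507.1 -173.8  336.6] yaw 85.2 w 63.1 F [ 0.3 -0.8  0.2] t 36.02
 after roll: tool shift [-0.8 -4.6 80.6]
 tool shift (no roll) [-0.8 -4.6 80.6] roll 0.004 q [ 0.08  0.25  0.19  1.94 -0.06  0.96  1.79] quat [-0.001  0.042  0.999  0.001]
```

View pics/w28.png

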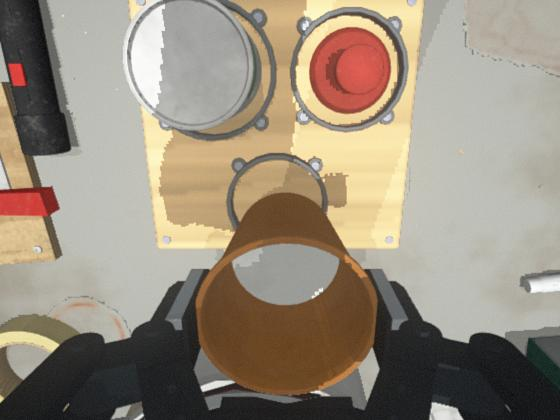

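Call:
drive_tool([
  [[0.055,0,-0.0045,0.02,0],[0.055,0,0,0.02,0],[0.055,0,0,0.015,0],[0.055,0,0,0,0],[0.055,0,0,0,0],[0.055,0,0,0,0]],
])

```text
time_s: 36.57
tcp_pos: [507.4, -179.3, 283.4]
tool_rot: [0.001, 0.042, 0.999, 0.0]
wrist_force: [0.3, 0.6, -0.7]
gripper_width: 63.1
```

```bash
python3 -c "
from h import *
go(507.5,-178.5,256,85)
im,d=imaging.camera('wrist');cv2.imwrite('pics/w29.png',im[:,:,::-1])
im,d=imaging.camera('side');cv2.imwrite('pics/s29.png',cv2.resize(im[200:350,240:440,::-1],None,fx=3,fy=3))
"
```

```text
at [ 507.4 -179.3  283.4] yaw 85.1 w 63.1 F [ 0.3  0.6 -0.7] t 36.57
 after roll: tool shift [-0.   0.8 27.4]
 tool shift (no roll) [-0.   0.8 27.4] roll 0.003 q [ 0.1   0.32  0.19  1.98 -0.08  0.85  1.82] quat [0.001 0.042 0.999 0.   ]
```

View pics/w29.png

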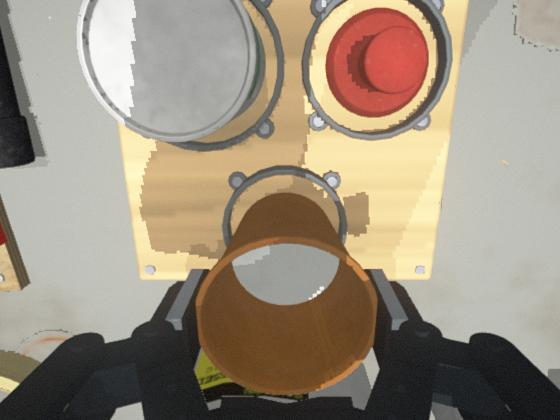

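View pics/s29.png

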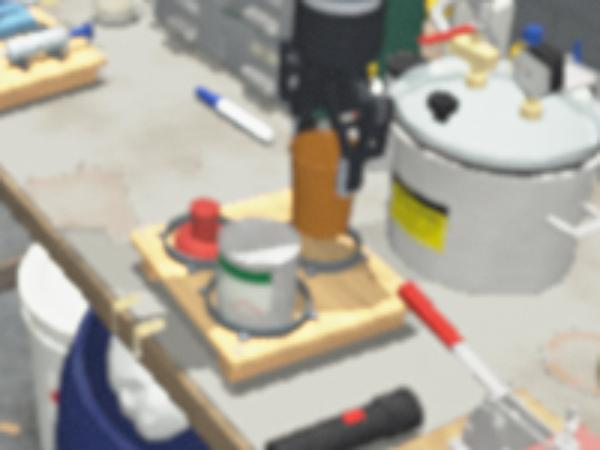

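Call:
drive_tool([
  [[0.055,0,0,0.012,0],[0.055,0,0,0.008,0],[0.055,0,0,0.003,0],[0.055,0,0,0.002,0],[0.055,0,0,0.001,0],[0.055,0,0,0.001,0],[0.055,0,0,0,0]],
])

```text
time_s: 37.25
tcp_pos: [506.8, -180.2, 256.7]
tool_rot: [-0.0, 0.043, 0.999, 0.0]
wrist_force: [-3.1, 2.2, 6.1]
gripper_width: 63.2
```

Call:
drive_tool([
  [[0.0854,0,0,0,0],[0.0854,0,0,0,0],[0.0854,0,0,0,0],[0.0854,0,0,0,0],[0.0854,0,0,-0.01,0],[0.0854,0,0,-0.02,0],[0.0854,0,0,-0.03,0],[0.0854,0,0,-0.03,0],[0.0854,0.03,0,0,0],[0.0854,0.03,0,0,0]],
])

```text
time_s: 38.08
tcp_pos: [448.9, -175.3, 349.4]
tool_rot: [0.004, 0.043, 0.999, -0.001]
wrist_force: [-0.8, 0.3, -0.1]
gripper_width: 85.2
```

Call:
drive_tool([
  [[0.0854,0.035,0.02,0,0],[0.0854,0.035,0.02,0,0],[0.0854,0,0.035,0,0],[0.0854,0,0.035,0,0],[0.0854,0,0.035,0,0],[0.0854,0,0.035,0,0],[0.0854,0,0.02,0,0],[0.0854,0,0,0,0],[0.0854,0,0,0,0],[0.0854,0,0,0,0]],
])

```text
time_s: 38.92
tcp_pos: [394.5, 29.6, 346.0]
tool_rot: [0.0, 0.044, 0.999, -0.0]
wrist_force: [1.0, -0.9, -0.3]
gripper_width: 85.5
```

```bash
cat > chk.py <<'E'
from h import *
import sys
cal=imaging.get_calibration('top');im,d=imaging.camera('top')
cv2.imwrite(sys.argv[1],cv2.resize(im[150:300,190:490,::-1],None,fx=2.6,fy=2.6,interpolation=cv2.INTER_CUBIC))
W=cloud(cal,d)
for n,B in [("mould_mid",M),("dosing_syringe_mid",M),("primer_tin_mid",PR),("knob_cast_mid",PR),("clean_cup_mid",PR),("used_cup_mid",None),("pen_mid",None)]:
  for r in imaging.tip_of(n,'top')[:1]:
    p=w(cal,r['centre']);print(n,round(r['p'],2),np.round(p,1),np.round(brd(p,*B),1) if B else '')
xb,yb=brd(W,*M)
m=(xb>-60)&(xb<60)&(yb>5)&(yb<85)&(W[...,2]>53)&(W[...,2]<68)
r=cv2.minAreaRect(np.stack([xb[m],yb[m]],-1).astype(np.float32));print('mould rect board frame',r,np.median(W[m][:,2]))
xb,yb=brd(W,*PR)
for n,c,R,z0,z1 in [('tin',(-40,-45),45,95,112),('knob',(-40,48),40,74,90),('cup',(52,0),45,105,125)]:
  m=(np.hypot(xb-c[0],yb-c[1])<R)&(W[...,2]>z0)&(W[...,2]<z1)
  print(n,m.sum(),cv2.minEnclosingCircle(np.stack([xb[m],yb[m]],-1).astype(np.float32)) if m.sum() else '',np.median(W[m][:,2]))
xb,yb=brd(W,*M)
m=(xb>-70)&(xb<85)&(yb>-72)&(yb<-28)&(W[...,2]>54)&(W[...,2]<75)
for a in range(-64,88,8):
  k=m&(xb>=a)&(xb<a+8)
  if k.sum():print(a+4,k.sum(),np.round([yb[k].min(),yb[k].max(),yb[k].mean(),np.median(W[k][:,2])],1))
go(0,0,0)
E
python3 chk.py pics/c1.png
```

```text
mould_mid 0.83 [445.6 386.3  49.8] [ 2.2 48.1]
dosing_syringe_mid 0.77 [450.  288.5  59.1] [ -0.1 -49.8]
primer_tin_mid 0.56 [ 410.5 -218.9   69.8] [-41.6 -48.1]
clean_cup_mid 0.76 [ 506.7 -183.9   72.4] [51.2 -4.7]
used_cup_mid 0.83 [635.8 419.8  41.9] 
pen_mid 0.5 [612.3 106.1   9.5] 
mould rect board frame ((1.3492469787597656, 49.91195297241211), (84.72590637207031, 68.54724884033203), 0.43771764636039734) 58.7090602108492
tin 227 ((-38.037078857421875, -51.00704574584961), 32.032188415527344) 101.54723048377286
knob 0  nan
cup 139 ((48.73846435546875, -1.196509599685669), 33.71420669555664) 113.16859343128942
-52 3 [-52.5 -47.1 -49.8  58.5]
-44 8 [-52.8 -47.3 -49.8  60.4]
-36 12 [-58.9 -40.  -49.4  64.1]
-28 35 [-70.3 -29.6 -49.4  65.5]
-20 32 [-70.5 -29.9 -50.4  64.4]
-12 26 [-60.4 -38.4 -49.9  66.8]
-4 27 [-60.9 -38.9 -49.9  65.7]
4 26 [-61.2 -39.5 -50.   66.8]
12 25 [-61.6 -40.  -50.1  67.8]
20 29 [-70.6 -29.7 -49.6  67. ]
28 36 [-70.9 -29.8 -50.6  64.1]
36 34 [-66.1 -33.6 -48.6  68. ]
44 15 [-55.8 -44.6 -50.2  61.3]
52 12 [-53.6 -45.1 -49.3  61.7]
60 12 [-54.1 -45.6 -49.8  63.2]
68 10 [-54.4 -46.1 -50.3  62. ]
76 13 [-60.2 -41.2 -51.7  64.7]
at [394.5  29.8 345.7] yaw 85.0 w 85.2 F [ 0.1 -0.4  0.2] t 39.32
 tool shift (no roll) [390.4 -64.3 345.7] roll 0 q [-0.14 -0.03 -0.04  2.23 -0.    0.95  1.3 ] quat [-0.     0.044  0.999 -0.   ]
  return _methods._mean(a, axis=axis, dtype=dtype,
  ret = ret.dtype.type(ret / rcount)
```

View pics/c1.png

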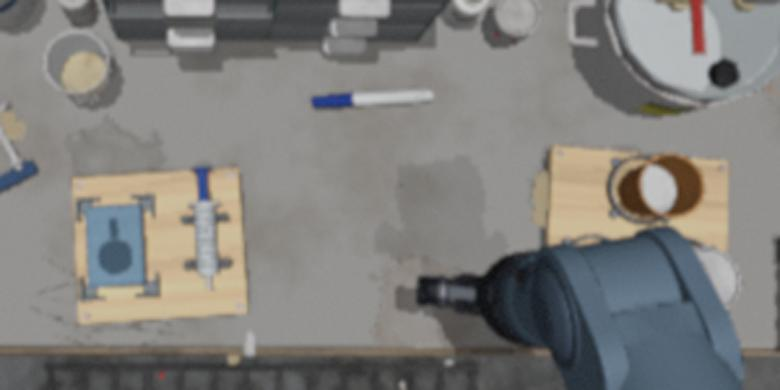

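Call:
drive_tool([
  [[0.0854,0,0.03,0,0],[0.0854,0,0.038,0,0],[0.0854,0,0.038,0,0],[0.0854,0,0.038,0,0],[0.0854,0,0.038,0,0],[0.0854,0,0.038,0,0],[0.0854,0,0.038,0,0],[0.0854,0,0,0,0],[0.0854,0,0,0,0],[0.0854,0,0,0,0]],
])

```text
time_s: 40.15
tcp_pos: [416.9, 287.0, 345.2]
tool_rot: [-0.0, 0.043, 0.999, -0.001]
wrist_force: [-0.1, -0.9, 0.3]
gripper_width: 85.2
```

```bash
python3 chk.py pics/c2.png 2>/dev/null| head -16;python3 -c "
from h import *
im,d=imaging.camera('side');cv2.imwrite('pics/s30.png',cv2.resize(im[190:340,220:420,::-1],None,fx=4,fy=4,interpolation=cv2.INTER_CUBIC))
"
```

```text
mould_mid 0.87 [442.2 383.3  50.2] [-1.5 45.3]
primer_tin_mid 0.69 [ 411.2 -215.7   69.9] [-41.2 -44.8]
knob_cast_mid 0.6 [ 420.2 -125.2   62.6] [-40.1  46.2]
clean_cup_mid 0.58 [ 505.1 -181.2   72.1] [49.4 -2.2]
used_cup_mid 0.89 [443.5 726.4  41.5] 
pen_mid 0.73 [613.1 103.4   7.2] 
mould rect board frame ((0.9979400634765625, 46.4229621887207), (57.42229461669922, 83.93199920654297), 86.91580963134766) 58.676321297741765
tin 548 ((-41.071292877197266, -43.609031677246094), 34.12486267089844) 101.31731948321624
knob 88 ((-40.93381118774414, 49.311485290527344), 14.015515327453613) 78.84654441840223
cup 134 ((49.404659271240234, 0.03183802217245102), 33.698890686035156) 113.3327316151574
68 4 [-54.6 -46.3 -50.5  63.1]
76 13 [-60.2 -38.3 -50.4  65.8]
at [417.1 286.6 345.8] yaw 85.0 w 85.5 F [0.4 0.3 0.3] t 40.55
 tool shift (no roll) [ 390.2 -322.2  345.8] roll 0 q [-0.43  0.19 -0.27  1.98  0.06  0.97  0.74] quat [ 0.     0.044  0.999 -0.   ]
```

View pics/c2.png

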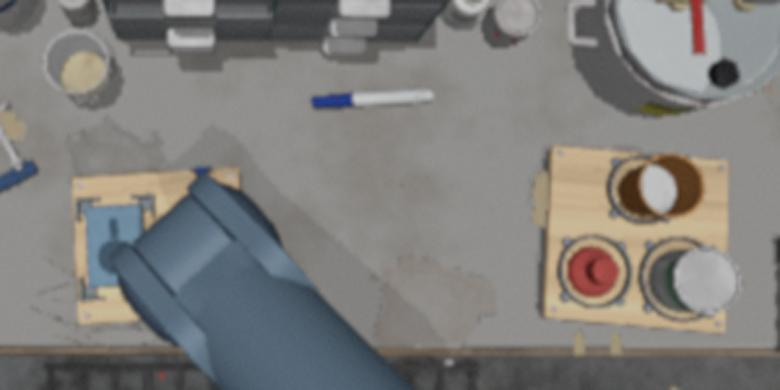

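View pics/s30.png

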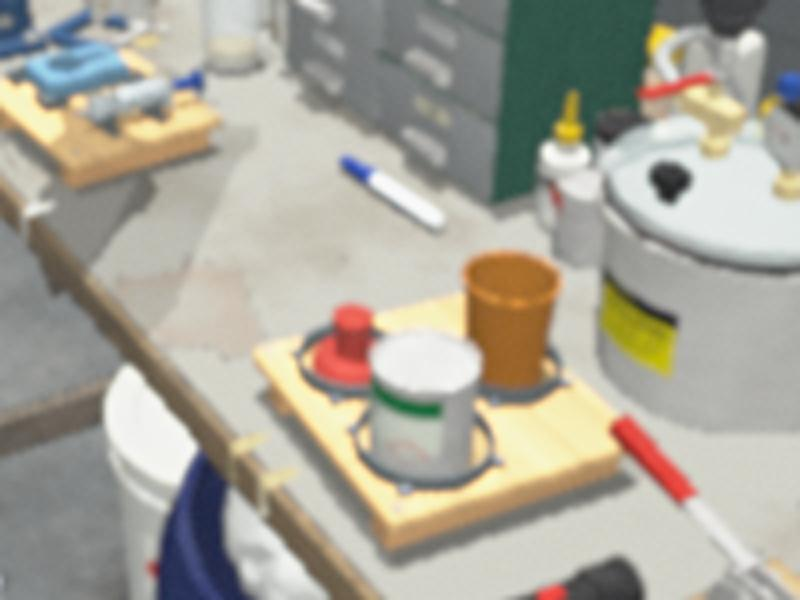

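```bash
python3 -c "
from rig import ctrl
print(ctrl.hand_in())"
```

```text
the job is handed in; nothing more can be done
None
```

Both kits are made up and the job was handed in at about 40.6 s; no verdict was reported. All five parts are in their places with the arm clear. In the last pictures the cup, knob and tin stand upright in their rings.

Positions are from the last top-camera checks, in each board's frame (mm). The middle column is the range across depth and network readings.

| Part | Measured x, y | Target x, y | Height check |
|---|---|---|---|
| Mould half | (-1.5 to 2.2, 45 to 50) | (0, 44) | Top at 58.7, expected 58 |
| Syringe | (-0.1, -49.8) | (0, -50) | Barrel lies on both V rests; top 65 to 68, expected 68 |
| Primer tin | (-41, -44) | (-40, -45) | Lid 36 higher than its reading on the bench, as expected |
| Cast knob | (-41, 49) | (-40, 48) | Top at 78.8, expected 80 |
| Clean cup | (49, 0) | (52, 0) | Rim at 113.3, expected 114 |

- **Left alone:** the pen reads within about 3 mm of its start. The used cup read about 2 mm from its start in the first check, and the later pictures show it still standing there.
- **Readings I set aside:** in the last check the used-cup network reported the green look-alike instead. In the first check, while the arm hid part of the priming board, the tin read about 6 mm off in y and the knob was not seen. Both came out right once the arm was out of the way.
- **Largest disagreement:** the mould's y, which ranged from 45 to 50 between methods. Its flat height shows it is down between the stops.

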